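Date-stamp both edges of a packing tray and fill it with turned feet

TASK

Date-stamp the white packing tray: push its ridged long edge squarely against the middle of the stamp's sprung bar until the bar is fully in and hold it there a moment, then turn the tray round and stamp the plain long edge the same way. Only then set the tray down on the rubber mat, centred and lined up with the mat's long side (either way round), let go of it, and stand every aluminium foot from the bench in it, one per well, fully down. Leave everything else on the bench where it is.

Things in the scene. Friction and masses are not known exactly. Their poses are not given: they have to be found in the camera images.
- tray_c (a point): the white plastic packing tray, loose, 0.35 kg: 182 mm (its x) by 140 mm (its y) by 16 mm thick, with six round wells and, at its centre, an upright square lifting post 24 by 24 mm (sides along tray x and y) that rises from the tray's top (16 mm above its underside) to 58 mm. This point is on the post's axis, 45 mm above the tray's underside. Long edges: +y ridged, -y plain.
- ridge_edge (a point): middle of the tray's long side face on the ridge side (tray +y, 70 mm from the centre), half-way up the 16 mm thickness; axes as the tray. A ridge 150 mm long and 8 mm wide stands 14 mm proud of the tray's top along this edge, flush with the side face
- plain_edge (a point): middle of the tray's opposite, plain long side face (tray -y, 70 mm from the centre), half-way up the thickness; axes as the tray
- bar_face (a point): centre of the front face of the steel sprung bar (110 mm long along the stamp's y, 14 mm tall, from 5 to 19 mm above the bench) at the foot of the grey edge-dating stamp, a fixed box 150 mm wide, 120 mm deep and 61 mm tall. The stamp's front faces its -x, towards the robot's side; the stamp's x axis is the direction in which the bar is pushed in. This point moves with the bar, which stands 14 mm out of the stamp's front at rest.
- bar (a joint): travel of the stamp's bar in m: 0 out, 0.010 fully pushed in; a spring returns it (about 2.4 N at the start, 5.4 N fully in)
- mat_c (a point): centre of the black rubber mat on the bench, 240 mm (its x) by 190 mm (its y), 1 mm, flat and fixed; x along its long side
- well0 (a point): centre of the floor of a round well in the tray: 38 mm across, 10 mm deep, floor 6 mm above the tray's underside; wells lie 66 mm apart along tray x and 84 mm apart along tray y, two rows of three (axes as the tray)
- well1 (a point): centre of the floor of a round well in the tray: 38 mm across, 10 mm deep, floor 6 mm above the tray's underside; wells lie 66 mm apart along tray x and 84 mm apart along tray y, two rows of three (axes as the tray)
- well2 (a point): centre of the floor of a round well in the tray: 38 mm across, 10 mm deep, floor 6 mm above the tray's underside; wells lie 66 mm apart along tray x and 84 mm apart along tray y, two rows of three (axes as the tray)
- well3 (a point): centre of the floor of a round well in the tray: 38 mm across, 10 mm deep, floor 6 mm above the tray's underside; wells lie 66 mm apart along tray x and 84 mm apart along tray y, two rows of three (axes as the tray)
- well4 (a point): centre of the floor of a round well in the tray: 38 mm across, 10 mm deep, floor 6 mm above the tray's underside; wells lie 66 mm apart along tray x and 84 mm apart along tray y, two rows of three (axes as the tray)
- well5 (a point): centre of the floor of a round well in the tray: 38 mm across, 10 mm deep, floor 6 mm above the tray's underside; wells lie 66 mm apart along tray x and 84 mm apart along tray y, two rows of three (axes as the tray)
- foot0_c (a point): centre of a plain turned aluminium foot, loose, 50 g: solid cylinder 30 mm across and 26 mm tall, z along its axis, standing upright on the bench at the start; this point is half-way up. May be absent.
- foot1_c (a point): centre of a plain turned aluminium foot, loose, 50 g: solid cylinder 30 mm across and 26 mm tall, z along its axis, standing upright on the bench at the start; this point is half-way up. May be absent.
- foot2_c (a point): centre of a plain turned aluminium foot, loose, 50 g: solid cylinder 30 mm across and 26 mm tall, z along its axis, standing upright on the bench at the start; this point is half-way up. May be absent.
- foot3_c (a point): centre of a plain turned aluminium foot, loose, 50 g: solid cylinder 30 mm across and 26 mm tall, z along its axis, standing upright on the bench at the start; this point is half-way up. May be absent.
- foot4_c (a point): centre of a plain turned aluminium foot, loose, 50 g: solid cylinder 30 mm across and 26 mm tall, z along its axis, standing upright on the bench at the start; this point is half-way up. May be absent.
- tape: roll of paper tape lying flat, 60 mm across, 24 mm tall, origin under its centre; a bystander, may stand among the feet
- caliper: caliper lying flat, 200 mm long along its x, 12 mm tall, origin under its middle; a bystander
- eraser: white eraser 55 by 24 by 14 mm, origin under its centre; a bystander
There are look-alikes about, which are no part of the job. Leave any green look-alike of the part that bears foot4_c alone. Leave any orange look-alike of the part that bears foot0_c alone.

How it is judged:
By the outcome, as a careful person would: the job done as asked, in the order asked, and still so for the second after the job is handed in, with the robot touching nothing.
Of foot0, foot1, foot2, foot3, foot4 only 3 to 5 are there at a start; the rules pass over those that are not, and their reading is None.
At some moment in a run one of foot0, foot1, foot2, foot3, foot4 may be knocked a few centimetres aside while the robot is not near it.
Once in a run the grip may slacken for a moment while it holds something.
It also fails if it takes over 210 s, if anything falls off the work surface, if the arm or the gripper's body presses on something with over 40 N, if the wrist force passes 120 N, or if a joint passes its speed limit or range.

ROBOT

A 6-joint arm with a two-finger parallel gripper is mounted at the origin on the work surface. World frame = base frame: x ahead of the robot, y to its left, z up, the work surface at z = 0. Lengths are in m, angles in degrees, forces in N, time in s.
With the tool pointing down it reaches from about 0.25 to 0.8 m from the base axis. Payload 8.5 kg.
Tool frame: the origin (TCP) lies at the very end of the fingers, on their centre line; the grasp point (between the pads) lies 19 mm behind it; z points along the fingers, y is the direction in which the jaws open and shut (so a half turn about z gives the same grasp; the last joint's range is limited). The gripper opens to 85 mm and grips with 20 to 120 N. Pads are 22 mm wide; open, the fingers measure 114 mm over their backs; the gripper's body (76 mm by 85 mm) begins 54 mm behind the grasp point. The pads swing forward as they close: fully open they stand 13 mm farther back than shut.
Start: joints at [-64.515, 13.648, -0.773, 75.585, 0, 90], TCP at [0.226, -0.474, 0.231] pointing down, gripper open.
Joint ranges: [-152.45, 152.45], [-59.26, 108.67], [-65.41, 83.53], [-104.44, 129.93], [-82.83, 76.93], [-180, 180]. Speed limits (degrees/s): [127.2, 127.2, 159.86, 180, 180, 180].

INTERFACE

Orientations are given as a 3x3 rotation matrix whose columns are the frame's x, y, z axes.
In Python, from station import manip gives the robot as it stands.
- The arm moves only by the tool carry_out, never from a script. Its argument "increments" is a list of rows, each an object of numbers: "dx", "dy", "dz": the shift along the tool's x, y, z in m; "spin": the turn about the tool's z in rad. A call has exactly 8 rows; each row is the pose to reach, as a shift and turn from the pose commanded when the call began, along the tool's axes at that moment; what a row does not reach only later rows make up. A row lasts 1/12 s, in which the tool goes at most 41.7 mm and 7.16 degrees, less where a joint would pass 70% of its speed; a pose out of reach is approached as far as the arm can. A call with a gripper value outside its range is refused whole. "grip" is the opening, from 0 (shut) to 1 (fully open), set as the call begins (left out, the last holds). The fingers move at their own pace and stop on an object; "squeeze" is the grip in N (left out, the last holds). Time passes only in rows, so rows that repeat a pose let the fingers close, or fill a call up. It gives the time, the measured TCP pose, the force and the opening at its end, in the units of the state.
- manip.get_state(): the state, without advancing time (a new reading comes with each control period).
- manip.grab_frame(name): name is "scene" or "top"; returns (picture, depth): 400x640x3 uint8, blue, green, red; 400x640 float32, m along the optical axis (not along the pixel's ray), 0 where there is no reading.
- manip.get_calibration(name): a dict with "fx", "fy", "cx", "cy" (pixels), "cam_to_world" (4x4, takes a point from camera to world coordinates). Camera axes: x right, y down, z forward; pixel columns grow to the right and rows downward; lengths in m; the calibration is good to about 2 mm. A picture is of the moment at which its call begins. get_calibration takes no time and is no camera call.
- manip.hand_in(): hands the job in, once; it reports no verdict.
The state is a dict: "time_s": time; "q": joint angles; "joint_vel": joint speeds; "joint_efforts": joint torques, N m; "eef_pos": TCP position; "tcp_rot": TCP orientation; "force": force on the tool from outside, world axes, zero at the start; "torque": the same for the moment, N m; "grip_width": opening from 0.0 (shut) to 1.0 (fully open).
Only numpy, scipy, OpenCV 4.12 (cv2) and the standard library are available. Lean on these libraries where they do the work, as an engineer would, in place of code of your own. Each camera call takes 0.05 s, during which the arm holds its last target. There are 200 camera calls.

## Working session

There is one attempt and no reset: what is moved stays moved. The work goes in short steps, Python scripts to look and compute and a tool call to move; the robot and the scene stay as the last step left them, time stands still between calls to the robot, and variables do not carry over. Pictures are saved under pics/ and viewed, about 12 in all and at most 16, crops included, and the job is handed in when it is done.

Besides the shell and the picture viewer there is one more tool, called in YAML: its name, and indented under it one key for each argument. carry_out: Moves the arm, as the interface text tells. Its arguments: {"type":"object","properties":{"increments":{"type":"array"},"grip":{"type":"number"},"squeeze":{"type":"number"}},"required":["increments"]}

```bash
mkdir -p pics; ls
python3 - <<'E'
from station import manip
import cv2, numpy as np
for n in("top","scene"):
    im,d=manip.grab_frame(n); cv2.imwrite(f"pics/{n}0.png",im); np.save(f"pics/{n}0d.npy",d)
    c=manip.get_calibration(n); print(n,c["fx"],c["cx"],c["cy"]); print(np.round(c["cam_to_world"],3))
s=manip.get_state(); print(s["time_s"],s["eef_pos"],s["tcp_rot"],s["grip_width"])
E
```

```text
pics
top 408.59226635258386 323.16615625361663 197.29474682386135
[[ 0.011 -0.991  0.133  0.38 ]
 [-0.999 -0.007  0.034 -0.069]
 [-0.032 -0.133 -0.991  1.123]
 [ 0.     0.     0.     1.   ]]
scene 386.83147333038323 321.8713670826018 205.31462971901266
[[ 0.752  0.458 -0.474  0.965]
 [ 0.659 -0.518  0.545 -0.532]
 [ 0.004 -0.722 -0.692  0.682]
 [ 0.     0.     0.     1.   ]]
0.1 [ 0.22573153 -0.47357095  0.23073676] [[ 9.02695541e-01  4.30279521e-01 -5.42387983e-04]
 [ 4.30279862e-01 -9.02694752e-01  1.19374105e-03]
 [ 2.40315401e-05 -1.31096335e-03 -9.99999140e-01]] 0.9999770253009933
```

View pics/top0.png

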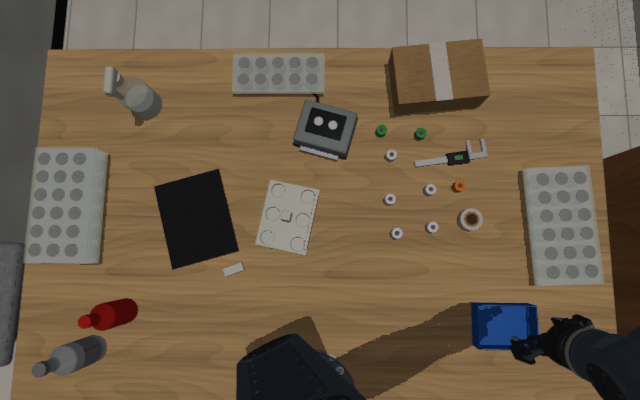

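View pics/scene0.png

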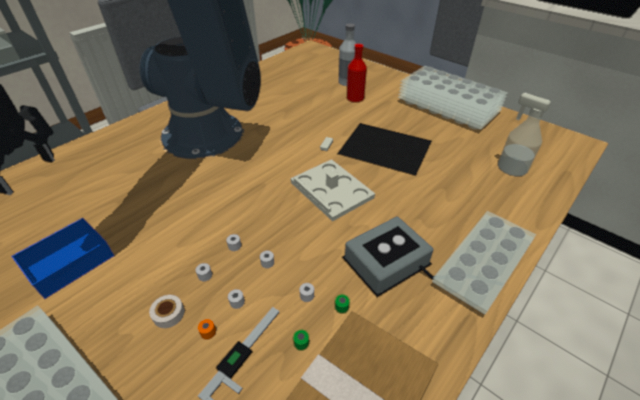

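Top view: mat (197,219), tray (288,217) with post, stamp (325,130) with bar at about (319,154). Five white feet are at (391,155), (390,199), (430,189), (432,227) and (397,233); the look-alikes are orange at (459,186) and green at (381,131) and (421,133).

```bash
cat > h.py <<'E'
from station import manip
import cv2, numpy as np
def grab(n):
    im,d=manip.grab_frame(n); return im,d,manip.get_calibration(n)
def plane(c,uv,z):
    uv=np.atleast_2d(np.asarray(uv,float)); T=c["cam_to_world"]
    r=np.c_[(uv[:,0]-c["cx"])/c["fx"],(uv[:,1]-c["cy"])/c["fy"],np.ones(len(uv))]@T[:3,:3].T
    return T[:3,3]+r*((z-T[2,3])/r[:,2])[:,None]
def cloud(d,c):
    v,u=np.indices(d.shape); T=c["cam_to_world"]
    p=np.dstack([(u-c["cx"])/c["fx"]*d,(v-c["cy"])/c["fy"]*d,d])
    return p@T[:3,:3].T+T[:3,3]
def proj(c,P):
    T=c["cam_to_world"]; p=(np.atleast_2d(P)-T[:3,3])@T[:3,:3]
    return np.c_[p[:,0]/p[:,2]*c["fx"]+c["cx"],p[:,1]/p[:,2]*c["fy"]+c["cy"]]
def blobs(m,amin=15):
    return sorted([k for k in cv2.findContours(m.astype(np.uint8),0,cv2.CHAIN_APPROX_NONE)[0] if cv2.contourArea(k)>=amin],key=cv2.contourArea,reverse=True)
def rect(c,k,z):
    P=plane(c,k.reshape(-1,2),z)[:,:2]
    (x,y),(w,h),a=cv2.minAreaRect((P*1000).astype(np.float32))
    if w<h: w,h,a=h,w,a+90
    return np.array([x/1000,y/1000]),w,h,(a+90)%180-90   # long-side direction angle, deg
E
python3 - <<'E'
from h import *
im,d,c=grab("top")
W=cloud(d,c); hsv=cv2.cvtColor(im,cv2.COLOR_BGR2HSV); H,S,V=[hsv[...,i].astype(int) for i in range(3)]
np.set_printoptions(precision=4,suppress=True)
print("bench z",np.median(W[260:320,340:440,2]), "std",W[260:320,340:440,2].std())
box=lambda m,u0,v0,u1,v1:np.pad(m[v0:v1,u0:u1],((v0,400-v1),(u0,640-u1)))
print("mat",[rect(c,k,.001) for k in blobs(box(V<45,140,150,250,280),500)[:1]])
white=(S<70)&(V>110)
print("tray",[rect(c,k,.016) for k in blobs(box(white,245,165,330,265),500)[:1]])
print("stamp depth",[ (rect(c,k,.061),np.median(W[...,2][box(W[...,2]>.05,280,90,370,170)>0])) for k in blobs(box(W[...,2]>.05,280,90,370,165),300)[:1]])
t=box(W[...,2]>.023,245,165,330,265)
for k in blobs(t,3): print("tray high",rect(c,k,.03),cv2.boundingRect(k))
p=box(W[...,2]>.045,245,165,330,265); 
print("post pts",p.sum(),W[p>0].mean(0),W[p>0][:,2].max())
for k in blobs(box((S<70)&(V>100)|((W[...,2]>.018)),375,140,450,245),15):
    m=np.zeros(d.shape,np.uint8); cv2.drawContours(m,[k],-1,1,-1); M=m>0
    cen,r=cv2.minEnclosingCircle(k)
    print("foot",cen,r,plane(c,cen,.026)[0], np.percentile(W[M][:,2],80), W[M&(W[...,2]>.02)].mean(0))
cr=cv2.resize(im[95:275,225:345],None,fx=4.5,fy=3.3*0+4.5,interpolation=cv2.INTER_CUBIC)[:600*2]
cr=cv2.resize(im[110:265,240:360],None,fx=3.8,fy=3.8,interpolation=cv2.INTER_CUBIC); cv2.imwrite("pics/crop1.png",cr)
E
```

```text
bench z -0.0002971749225295639 std 0.05423303000867303
mat [(array([0.4711, 0.3237]), 237.5846710205078, 187.82672119140625, 15.966259002685547)]
tray [(array([0.4757, 0.0656]), 183.2457275390625, 141.6128387451172, -11.465484619140625)]
stamp depth [((array([ 0.7152, -0.0372]), 149.10043334960938, 119.06608581542969, 74.3395004272461), np.float64(0.05710588501636238))]
tray high (array([ 0.4625, -0.0017]), 148.35238647460938, 11.430590629577637, -11.660652160644531) (304, 194, 15, 55)
tray high (array([0.4763, 0.0661]), 28.303916931152344, 25.45066261291504, 76.53128814697266) (281, 211, 12, 11)
post pts 119 [0.4485 0.027  0.3526] 1.1229103379873377
foot (430.5, 160.5) 16.507673263549805 [ 0.6305 -0.3231  0.026 ] 0.010073647640133477 [ 0.3804 -0.0693  1.1229]
foot (432.4230651855469, 226.7051239013672) 5.88875675201416 [ 0.4506 -0.324   0.026 ] 0.02688707505603314 [ 0.4492 -0.322   0.0362]
foot (397.0, 232.63636779785156) 5.72448205947876 [ 0.4339 -0.23    0.026 ] 0.02747480436438754 [ 0.4332 -0.23    0.0259]
foot (390.0, 198.5) 5.590270042419434 [ 0.5255 -0.2124  0.026 ] 0.026669036038587057 [ 0.5249 -0.2131  0.0251]
foot (430.31817626953125, 189.13636779785156) 5.79444694519043 [ 0.5517 -0.3208  0.026 ] 0.02724106287951238 [ 0.5502 -0.319   0.0367]
foot (391.0, 154.36363220214844) 5.72448205947876 [ 0.6472 -0.2164  0.026 ] 0.02646007373892756 [ 0.647  -0.2175  0.025 ]
```

View pics/crop1.png

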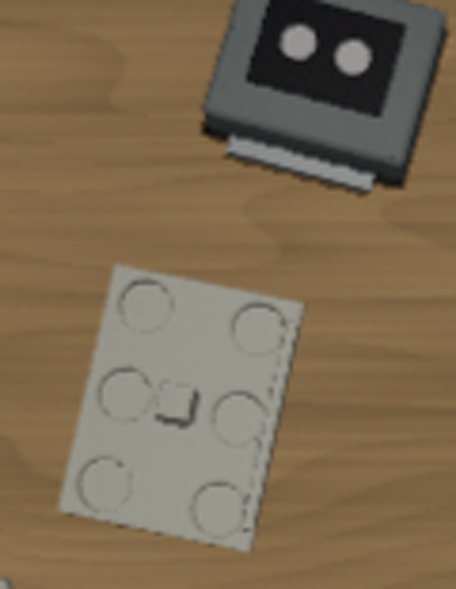

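The crop shows the ridge on the tray's right edge (world -y, crop x≈285), the post at crop (177,403), and the bar running from (230,150) to (372,185). The measured sizes match the given ones. I'll refine the bar and post positions and work out the first move.

```bash
cat >> h.py <<'E'
np.set_printoptions(precision=4,suppress=True)
def yaw(s): return np.degrees(np.arctan2(s["tcp_rot"][1,0],s["tcp_rot"][0,0]))
def to(p,yw=None,p0=None,y0=None):
    s=manip.get_state(); p0=s["eef_pos"] if p0 is None else np.array(p0); R=s["tcp_rot"]
    if y0 is not None:
        a=np.radians(y0); R=np.array([[np.cos(a),np.sin(a),0],[np.sin(a),-np.cos(a),0],[0,0,-1]])
    else: y0=yaw(s)
    d=R.T@(np.array(p)-p0); sp=0 if yw is None else -np.radians((yw-y0+180)%360-180)
    print("d",d,"spin",round(sp,4)); return d,sp
def st():
    s=manip.get_state(); print("t",s["time_s"],"p",s["eef_pos"],"yaw",yaw(s).round(2),"q",np.round(s["q"],1),"F",np.round(s["force"],1),"g",round(s["grip_width"],3))
E
python3 - <<'E'
from h import *
im=cv2.imread("pics/top0.png"); d=np.load("pics/top0d.npy"); c=manip.get_calibration("top"); W=cloud(d,c)
hsv=cv2.cvtColor(im,cv2.COLOR_BGR2HSV); S,V=hsv[...,1].astype(int),hsv[...,2].astype(int)
m=np.zeros(d.shape,bool); m[140:166,290:350]=1
mm=m&(S<60)&(V>125)
for k in blobs(mm,20): print("bar",cv2.boundingRect(k),rect(c,k,.019))
m=np.zeros(d.shape,bool); m[205:230,275:300]=1
p=m&(W[...,2]>.05)&(W[...,2]<.07); print("post",p.sum(),W[p].mean(0))
for k in blobs(p,3): print(rect(c,k,.058))
m=np.zeros(d.shape,bool); m[90:170,280:370]=1
p=m&(W[...,2]>.055)&(W[...,2]<.07)
for k in blobs(p,100): print("stamp top",rect(c,k,.061))
st(); to([.476,.066,.12],78.5)
E
```

```text
bar (300, 147, 38, 13) (array([ 0.6538, -0.018 ]), 105.04927825927734, 10.13655948638916, 74.33084869384766)
post 82 [0.4748 0.0646 0.0571]
(array([0.4749, 0.0643]), 23.72259521484375, 23.56775665283203, 77.1657485961914)
stamp top (array([ 0.7165, -0.0364]), 145.56268310546875, 115.47604370117188, 73.85882568359375)
t 0.15 p [ 0.2258 -0.4736  0.2308] yaw 25.49 q [-64.5  13.7  -0.8  75.6   0.   90. ] F [-0.1  0.   0.1] g 1.004
d [ 0.4581 -0.3793  0.1113] spin -0.9253
```

carry_out:
  increments:
    - {"dx": 0.458,"dy": -0.379,"dz": 0.111,"spin": -0.925}
    - {"dx": 0.458,"dy": -0.379,"dz": 0.111,"spin": -0.925}
    - {"dx": 0.458,"dy": -0.379,"dz": 0.111,"spin": -0.925}
    - {"dx": 0.458,"dy": -0.379,"dz": 0.111,"spin": -0.925}
    - {"dx": 0.458,"dy": -0.379,"dz": 0.111,"spin": -0.925}
    - {"dx": 0.458,"dy": -0.379,"dz": 0.111,"spin": -0.925}
    - {"dx": 0.458,"dy": -0.379,"dz": 0.111,"spin": -0.925}
    - {"dx": 0.458,"dy": -0.379,"dz": 0.111,"spin": -0.925}
  grip: 0.6

```text
time_s: 0.82
eef_pos: [0.3641, -0.1748, 0.1698]
tcp_rot: [[0.193, 0.981, 0.0], [0.981, -0.193, -0.0], [0.0, 0.0, -1.0]]
force: [1.3, 0.0, -0.2]
grip_width: 0.599
```

```bash
python3 -c "
from h import *
st(); to([.4755,.065,.09],78.5)"
```

```text
t 0.8167 p [ 0.3641 -0.1748  0.1698] yaw 78.87 q [-25.7   3.7 -22.3  64.    0.   75.5] F [ 1.3  0.  -0.2] g 0.599
d [0.2568 0.063  0.0799] spin 0.0065
```

carry_out:
  increments:
    - {"dx": 0.257,"dy": 0.063,"dz": 0.08,"spin": 0.0065}
    - {"dx": 0.257,"dy": 0.063,"dz": 0.08,"spin": 0.0065}
    - {"dx": 0.257,"dy": 0.063,"dz": 0.08,"spin": 0.0065}
    - {"dx": 0.257,"dy": 0.063,"dz": 0.08,"spin": 0.0065}
    - {"dx": 0.257,"dy": 0.063,"dz": 0.08,"spin": 0.0065}
    - {"dx": 0.257,"dy": 0.063,"dz": 0.08,"spin": 0.0065}
    - {"dx": 0.257,"dy": 0.063,"dz": 0.08,"spin": 0.0065}
    - {"dx": 0.257,"dy": 0.063,"dz": 0.08,"spin": 0.0065}

```text
time_s: 1.48
eef_pos: [0.4781, 0.0665, 0.0884]
tcp_rot: [[0.202, 0.979, -0.001], [0.979, -0.202, 0.001], [0.001, -0.001, -1.0]]
force: [0.1, 0.2, -0.2]
grip_width: 0.599
```

```bash
python3 -c "
from h import *
st(); to([.4755,.065,.024],78.5)"
```

```text
t 1.4833 p [0.4781 0.0665 0.0884] yaw 78.34 q [  7.9  15.  -21.2  53.8   0.1 109.5] F [ 0.1  0.2 -0.2] g 0.599
d [-0.002  -0.0022  0.0644] spin -0.0027
```

carry_out:
  increments:
    - {"dz": 0}
    - {"dz": 0.025}
    - {"dz": 0.045}
    - {"dz": 0.06}
    - {"dz": 0.065}
    - {"dz": 0.065}
    - {"dz": 0.065}
    - {"dz": 0.065}

```text
invalid input at $.increments[0]: expected keys dx, dy, dz, spin
```

Run:
```python
from h import *
st(); to([.4755,.065,.024],78.5)
im,d,c=grab("scene"); u=proj(c,[.476,.066,.03])[0].astype(int); print(u)
cv2.imwrite("pics/g1.png",cv2.resize(im[u[1]-70:u[1]+70,u[0]-90:u[0]+90],None,fx=4,fy=4,interpolation=cv2.INTER_CUBIC))
```

```text
t 1.4833 p [0.4781 0.0665 0.0884] yaw 78.34 q [  7.9  15.  -21.2  53.8   0.1 109.5] F [ 0.1  0.2 -0.2] g 0.599
d [-0.002  -0.0022  0.0644] spin -0.0027
[331 180]
```

View pics/g1.png

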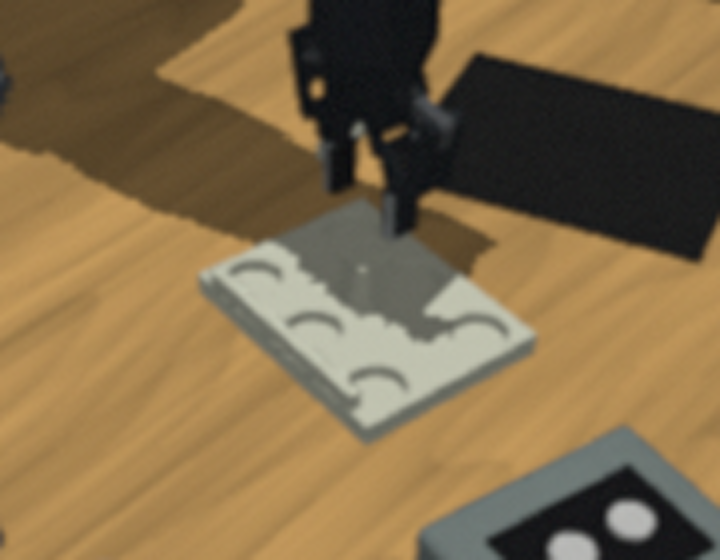

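The call was refused because every key is needed. The picture shows the fingers over the post (crop 365,270), opening along the tray's x as planned. Now I'll descend.

carry_out:
  increments:
    - {"dx": 0,"dy": 0,"dz": 0.01,"spin": 0}
    - {"dx": 0,"dy": 0,"dz": 0.025,"spin": 0}
    - {"dx": 0,"dy": 0,"dz": 0.045,"spin": 0}
    - {"dx": 0,"dy": 0,"dz": 0.06,"spin": 0}
    - {"dx": 0,"dy": 0,"dz": 0.065,"spin": 0}
    - {"dx": 0,"dy": 0,"dz": 0.065,"spin": 0}
    - {"dx": 0,"dy": 0,"dz": 0.065,"spin": 0}
    - {"dx": 0,"dy": 0,"dz": 0.065,"spin": 0}

```text
time_s: 2.2
eef_pos: [0.4775, 0.0623, 0.0261]
tcp_rot: [[0.206, 0.978, 0.001], [0.978, -0.206, 0.0], [0.0, 0.001, -1.0]]
force: [-0.3, -0.1, 0.3]
grip_width: 0.598
```

Run:
```python
from h import *
st(); to([.4755,.065,.024],78.5)
```

```text
t 2.2 p [0.4775 0.0623 0.0261] yaw 78.08 q [  7.4  18.9 -26.6  44.4   0.  109.4] F [-0.3 -0.1  0.3] g 0.598
d [ 0.0022 -0.0025  0.0021] spin -0.0073
```

carry_out:
  increments:
    - {"dx": 0.002,"dy": -0.002,"dz": 0.001,"spin": -0.007}
    - {"dx": 0.002,"dy": -0.002,"dz": 0.001,"spin": -0.007}
    - {"dx": 0.002,"dy": -0.002,"dz": 0.001,"spin": -0.007}
    - {"dx": 0.002,"dy": -0.002,"dz": 0.001,"spin": -0.007}
    - {"dx": 0.002,"dy": -0.002,"dz": 0.001,"spin": -0.007}
    - {"dx": 0.002,"dy": -0.002,"dz": 0.001,"spin": -0.007}
    - {"dx": 0.002,"dy": -0.002,"dz": 0.001,"spin": -0.007}
    - {"dx": 0.002,"dy": -0.002,"dz": 0.001,"spin": -0.007}
  grip: 0
  squeeze: 80

```text
time_s: 2.87
eef_pos: [0.4759, 0.0651, 0.025]
tcp_rot: [[0.199, 0.98, 0.002], [0.98, -0.199, 0.0], [0.001, 0.001, -1.0]]
force: [-1.3, -0.4, 6.1]
grip_width: 0.269
```

Run:
```python
from h import *
st(); to([.4755,.065,.024],78.5)
im,d,c=grab("top"); st()
hsv=cv2.cvtColor(im,cv2.COLOR_BGR2HSV); S,V=hsv[...,1].astype(int),hsv[...,2].astype(int)
m=np.zeros(d.shape,bool); m[165:265,245:330]=1
print([rect(c,k,.016) for k in blobs(m&(S<70)&(V>60),500)])
cv2.imwrite("pics/g2.png",cv2.resize(im[150:280,230:345],None,fx=4,fy=4))
```

```text
t 2.8667 p [0.4759 0.0651 0.025 ] yaw 78.53 q [  7.8  18.9 -26.8  44.2   0.  109.3] F [-1.3 -0.4  6.1] g 0.269
d [-0.0002 -0.0004  0.001 ] spin 0.0005
t 2.9167 p [0.4759 0.0651 0.025 ] yaw 78.53 q [  7.8  18.9 -26.8  44.2   0.  109.3] F [-0.5 -1.3  6.2] g 0.267
[(array([0.4826, 0.131 ]), 273.4064636230469, 101.41095733642578, 2.1033246517181396), (array([0.4697, 0.0373]), 183.7704620361328, 83.55130004882812, -11.413497924804688)]
```

View pics/g2.png

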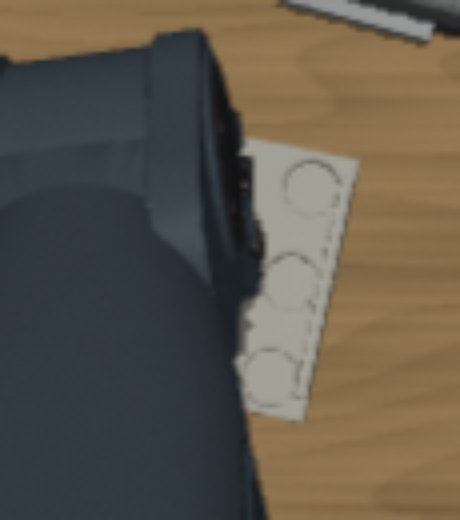

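Gripped at opening 0.267, about 24 mm, and the tray is still at -11.4° with its centre within about 1 mm of the TCP. I'll lift it a little and begin turning the ridge towards the stamp.

carry_out:
  increments:
    - {"dx": 0,"dy": 0,"dz": -0.008,"spin": 0}
    - {"dx": -0.004,"dy": 0.005,"dz": -0.015,"spin": -0.1}
    - {"dx": -0.01,"dy": 0.015,"dz": -0.015,"spin": -0.22}
    - {"dx": -0.02,"dy": 0.028,"dz": -0.015,"spin": -0.34}
    - {"dx": -0.02,"dy": 0.028,"dz": -0.015,"spin": -0.46}
    - {"dx": -0.02,"dy": 0.028,"dz": -0.015,"spin": -0.58}
    - {"dx": -0.02,"dy": 0.028,"dz": -0.015,"spin": -0.7}
    - {"dx": -0.02,"dy": 0.028,"dz": -0.015,"spin": -0.8}

```text
time_s: 3.58
eef_pos: [0.4985, 0.0397, 0.0394]
tcp_rot: [[-0.569, 0.822, -0.001], [0.822, 0.569, 0.0], [0.0, -0.001, -1.0]]
force: [-0.3, -0.1, -4.5]
grip_width: 0.264
```

Run:
```python
from h import *
st(); to([.5456,.0114,.040],164.25)
```

```text
t 3.5833 p [0.4985 0.0397 0.0394] yaw 124.7 q [  4.6  19.6 -23.   47.5   0.   59.8] F [-0.3 -0.1 -4.5] g 0.264
d [-0.0501  0.0226 -0.0007] spin -0.6903
```

carry_out:
  increments:
    - {"dx": 0,"dy": 0,"dz": 0,"spin": -0.12}
    - {"dx": 0,"dy": 0,"dz": 0,"spin": -0.24}
    - {"dx": 0,"dy": 0,"dz": 0,"spin": -0.36}
    - {"dx": 0,"dy": 0,"dz": 0,"spin": -0.48}
    - {"dx": -0.01,"dy": 0.005,"dz": 0,"spin": -0.6}
    - {"dx": -0.025,"dy": 0.012,"dz": 0,"spin": -0.69}
    - {"dx": -0.04,"dy": 0.018,"dz": 0,"spin": -0.69}
    - {"dx": -0.05,"dy": 0.0226,"dz": 0,"spin": -0.69}

```text
time_s: 4.25
eef_pos: [0.5467, 0.0107, 0.0395]
tcp_rot: [[-0.961, 0.277, 0.0], [0.277, 0.961, -0.0], [-0.0, -0.0, -1.0]]
force: [0.5, -0.4, -4.2]
grip_width: 0.271
```

Run:
```python
from h import *
st(); to([.5456,.0114,.029],164.25)
```

```text
t 4.25 p [0.5467 0.0107 0.0395] yaw 163.89 q [  1.1  23.4 -16.6  50.   -0.   17.2] F [ 0.5 -0.4 -4.2] g 0.271
d [0.0012 0.0004 0.0105] spin -0.0063
```

carry_out:
  increments:
    - {"dx": 0.001,"dy": 0,"dz": 0.004,"spin": -0.006}
    - {"dx": 0.001,"dy": 0,"dz": 0.008,"spin": -0.006}
    - {"dx": 0.001,"dy": 0,"dz": 0.011,"spin": -0.006}
    - {"dx": 0.001,"dy": 0,"dz": 0.011,"spin": -0.006}
    - {"dx": 0.001,"dy": 0,"dz": 0.011,"spin": -0.006}
    - {"dx": 0.001,"dy": 0,"dz": 0.011,"spin": -0.006}
    - {"dx": 0.001,"dy": 0,"dz": 0.011,"spin": -0.006}
    - {"dx": 0.001,"dy": 0,"dz": 0.011,"spin": -0.006}

```text
time_s: 4.92
eef_pos: [0.5448, 0.0117, 0.0284]
tcp_rot: [[-0.962, 0.272, 0.0], [0.272, 0.962, 0.0], [-0.0, 0.0, -1.0]]
force: [0.4, 0.3, -5.0]
grip_width: 0.272
```

Run:
```python
from h import *
st(); to([.645-.9625*.06,-.0167+.2714*.06,.029],164.25)
im,d,c=grab("top"); im2,d2,c2=grab("scene")
a=cv2.resize(im[110:235,260:380],None,fx=3,fy=3,interpolation=2); u=proj(c2,[.6,0,.03])[0].astype(int)
b=cv2.resize(im2[u[1]-60:u[1]+65,u[0]-70:u[0]+70],None,fx=3,fy=3,interpolation=2); cv2.imwrite("pics/s1.png",np.hstack([a,b]))
hsv=cv2.cvtColor(im,cv2.COLOR_BGR2HSV); S,V=hsv[...,1].astype(int),hsv[...,2].astype(int)
m=np.zeros(d.shape,bool); m[140:260,260:360]=1
for k in blobs(m&(S<60)&(V>90),20): print(cv2.boundingRect(k),rect(c,k,.02))
```

```text
t 4.9167 p [0.5448 0.0117 0.0284] yaw 164.24 q [  1.2  23.9 -17.7  48.4   0.   17. ] F [ 0.4  0.3 -5. ] g 0.272
d [-0.0442 -0.0001 -0.0006] spin -0.0002
(319, 169, 28, 57) (array([ 0.5285, -0.0423]), 143.49658203125, 71.56330108642578, -15.485183715820312)
(323, 140, 26, 13) (array([ 0.672 , -0.0644]), 69.34070587158203, 34.07920455932617, -89.8859389051795)
(322, 152, 17, 8) (array([ 0.6452, -0.0485]), 45.69278335571289, 12.305397033691406, 75.84077453613281)
(305, 162, 11, 8) (array([0.615 , 0.0051]), 27.697874069213867, 19.493371963500977, -81.48220157623291)
```

View pics/s1.png

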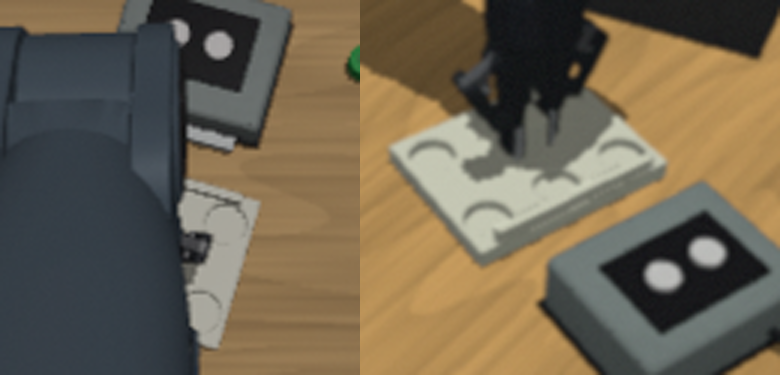

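Both views agree: the ridge faces the bar and is parallel to it, with a gap of about 34 mm. I'll approach to just past contact and read the force.

carry_out:
  increments:
    - {"dx": -0.012,"dy": 0,"dz": 0,"spin": 0}
    - {"dx": -0.022,"dy": 0,"dz": 0,"spin": 0}
    - {"dx": -0.03,"dy": 0,"dz": 0,"spin": 0}
    - {"dx": -0.034,"dy": 0,"dz": 0,"spin": 0}
    - {"dx": -0.037,"dy": 0,"dz": 0,"spin": 0}
    - {"dx": -0.04,"dy": 0,"dz": 0,"spin": 0}
    - {"dx": -0.04,"dy": 0,"dz": 0,"spin": 0}
    - {"dx": -0.04,"dy": 0,"dz": 0,"spin": 0}

```text
time_s: 5.68
eef_pos: [0.5824, 0.0007, 0.0279]
tcp_rot: [[-0.962, 0.272, -0.002], [0.272, 0.962, 0.0], [0.002, -0.0, -1.0]]
force: [-2.9, 0.9, -3.6]
grip_width: 0.27
```

carry_out:
  increments:
    - {"dx": -0.001,"dy": 0,"dz": 0,"spin": 0}
    - {"dx": -0.002,"dy": 0,"dz": 0,"spin": 0}
    - {"dx": -0.003,"dy": 0,"dz": 0,"spin": 0}
    - {"dx": -0.004,"dy": 0,"dz": 0,"spin": 0}
    - {"dx": -0.005,"dy": 0,"dz": 0,"spin": 0}
    - {"dx": -0.005,"dy": 0,"dz": 0,"spin": 0}
    - {"dx": -0.005,"dy": 0,"dz": 0,"spin": 0}
    - {"dx": -0.005,"dy": 0,"dz": 0,"spin": 0}

```text
time_s: 6.35
eef_pos: [0.5877, -0.0007, 0.028]
tcp_rot: [[-0.962, 0.272, -0.001], [0.272, 0.962, 0.0], [0.001, -0.0, -1.0]]
force: [-4.3, -0.2, -5.3]
grip_width: 0.271
```

Run:
```python
from h import *
st(); to([.645-.9625*.06,-.0167+.2714*.06,.029],164.25)
```

```text
t 6.35 p [ 0.5877 -0.0007  0.028 ] yaw 164.23 q [ -0.1  27.5 -11.4  51.1   0.   15.7] F [-4.3 -0.2 -5.3] g 0.271
d [ 0.0005  0.0002 -0.001 ] spin -0.0004
```

The force of about 4.2 N means the bar is roughly 6 mm in. I'll go further, to the stop.

carry_out:
  increments:
    - {"dx": -0.001,"dy": 0,"dz": 0,"spin": 0}
    - {"dx": -0.002,"dy": 0,"dz": 0,"spin": 0}
    - {"dx": -0.003,"dy": 0,"dz": 0,"spin": 0}
    - {"dx": -0.004,"dy": 0,"dz": 0,"spin": 0}
    - {"dx": -0.005,"dy": 0,"dz": 0,"spin": 0}
    - {"dx": -0.005,"dy": 0,"dz": 0,"spin": 0}
    - {"dx": -0.005,"dy": 0,"dz": 0,"spin": 0}
    - {"dx": -0.005,"dy": 0,"dz": 0,"spin": 0}

```text
time_s: 7.02
eef_pos: [0.5919, -0.002, 0.028]
tcp_rot: [[-0.962, 0.272, -0.002], [0.272, 0.962, 0.0], [0.002, -0.0, -1.0]]
force: [-7.7, -0.2, -2.2]
grip_width: 0.269
```

Run:
```python
from h import *
st(); to([.645-.9625*.06,-.0167+.2714*.06,.029],164.25)
```

```text
t 7.0167 p [ 0.5919 -0.002   0.028 ] yaw 164.23 q [ -0.2  27.9 -10.7  51.5   0.   15.6] F [-7.7 -0.2 -2.2] g 0.269
d [ 0.0049  0.0002 -0.001 ] spin -0.0003
```

carry_out:
  increments:
    - {"dx": -0.001,"dy": 0,"dz": 0,"spin": 0}
    - {"dx": -0.0015,"dy": 0,"dz": 0,"spin": 0}
    - {"dx": -0.0015,"dy": 0,"dz": 0,"spin": 0}
    - {"dx": -0.0015,"dy": 0,"dz": 0,"spin": 0}
    - {"dx": -0.0015,"dy": 0,"dz": 0,"spin": 0}
    - {"dx": -0.0015,"dy": 0,"dz": 0,"spin": 0}
    - {"dx": -0.0015,"dy": 0,"dz": 0,"spin": 0}
    - {"dx": -0.0015,"dy": 0,"dz": 0,"spin": 0}

```text
time_s: 7.68
eef_pos: [0.5919, -0.002, 0.028]
tcp_rot: [[-0.962, 0.271, -0.004], [0.271, 0.962, 0.001], [0.004, -0.0, -1.0]]
force: [-13.8, 1.7, 2.7]
grip_width: 0.266
```

carry_out:
  increments:
    - {"dx": 0,"dy": 0,"dz": 0,"spin": 0}
    - {"dx": 0,"dy": 0,"dz": 0,"spin": 0}
    - {"dx": 0,"dy": 0,"dz": 0,"spin": 0}
    - {"dx": 0,"dy": 0,"dz": 0,"spin": 0}
    - {"dx": 0,"dy": 0,"dz": 0,"spin": 0}
    - {"dx": 0,"dy": 0,"dz": 0,"spin": 0}
    - {"dx": 0,"dy": 0,"dz": 0,"spin": 0}
    - {"dx": 0,"dy": 0,"dz": 0,"spin": 0}

```text
time_s: 8.35
eef_pos: [0.5919, -0.002, 0.028]
tcp_rot: [[-0.962, 0.271, -0.004], [0.271, 0.962, 0.001], [0.004, -0.0, -1.0]]
force: [-13.7, 2.1, 3.4]
grip_width: 0.266
```

Run:
```python
from h import *
st(); to([.5,.025,.040],164.25)
im,d,c=grab("top"); im2,d2,c2=grab("scene")
a=cv2.resize(im[110:235,260:380],None,fx=3,fy=3,interpolation=2); u=proj(c2,[.6,0,.03])[0].astype(int)
b=cv2.resize(im2[u[1]-60:u[1]+65,u[0]-70:u[0]+70],None,fx=3,fy=3,interpolation=2); cv2.imwrite("pics/s2.png",np.hstack([a,b]))
```

```text
t 8.35 p [ 0.5919 -0.002   0.028 ] yaw 164.25 q [ -0.2  27.9 -10.6  51.7   0.1  15.5] F [-13.7   2.1   3.4] g 0.266
d [ 0.0958  0.001  -0.0116] spin 0.0
```

View pics/s2.png

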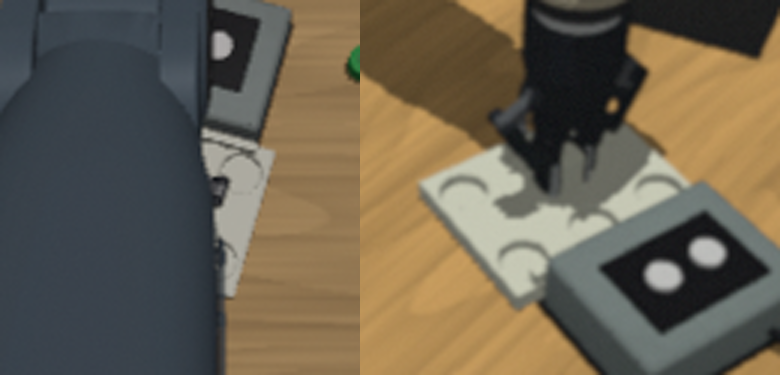

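The bar is fully in: the force rose to 13.7 N with no further travel, held for over 1 s, and the tray is flush in both views. I'll back off and turn 180°.

carry_out:
  increments:
    - {"dx": 0.01,"dy": 0,"dz": 0,"spin": 0}
    - {"dx": 0.04,"dy": 0,"dz": -0.005,"spin": 0}
    - {"dx": 0.075,"dy": 0,"dz": -0.01,"spin": -0.05}
    - {"dx": 0.1,"dy": 0.001,"dz": -0.012,"spin": -0.17}
    - {"dx": 0.1,"dy": 0.001,"dz": -0.012,"spin": -0.29}
    - {"dx": 0.1,"dy": 0.001,"dz": -0.012,"spin": -0.41}
    - {"dx": 0.1,"dy": 0.001,"dz": -0.012,"spin": -0.53}
    - {"dx": 0.1,"dy": 0.001,"dz": -0.012,"spin": -0.65}

```text
time_s: 9.12
eef_pos: [0.5004, 0.0259, 0.0411]
tcp_rot: [[-0.928, -0.372, 0.004], [-0.372, 0.928, 0.0], [-0.004, -0.001, -1.0]]
force: [-0.7, 0.2, -4.3]
grip_width: 0.273
```

carry_out:
  increments:
    - {"dx": 0,"dy": 0,"dz": 0,"spin": -0.12}
    - {"dx": 0,"dy": 0,"dz": 0,"spin": -0.24}
    - {"dx": 0,"dy": 0,"dz": 0,"spin": -0.36}
    - {"dx": 0,"dy": 0,"dz": 0,"spin": -0.48}
    - {"dx": 0,"dy": 0,"dz": 0,"spin": -0.6}
    - {"dx": 0,"dy": 0,"dz": 0,"spin": -0.72}
    - {"dx": 0,"dy": 0,"dz": 0,"spin": -0.84}
    - {"dx": 0,"dy": 0,"dz": 0,"spin": -0.96}

```text
time_s: 9.78
eef_pos: [0.5004, 0.0258, 0.0409]
tcp_rot: [[-0.228, -0.974, 0.004], [-0.974, 0.228, 0.0], [-0.001, -0.004, -1.0]]
force: [0.7, 1.1, -4.0]
grip_width: 0.267
```

carry_out:
  increments:
    - {"dx": 0,"dy": 0,"dz": 0,"spin": -0.12}
    - {"dx": 0,"dy": 0,"dz": 0,"spin": -0.24}
    - {"dx": 0,"dy": 0,"dz": 0,"spin": -0.36}
    - {"dx": 0,"dy": 0,"dz": 0,"spin": -0.48}
    - {"dx": 0,"dy": 0,"dz": 0,"spin": -0.6}
    - {"dx": 0,"dy": 0,"dz": 0,"spin": -0.72}
    - {"dx": 0,"dy": 0,"dz": 0,"spin": -0.84}
    - {"dx": 0,"dy": 0,"dz": 0,"spin": -0.96}

```text
time_s: 10.45
eef_pos: [0.5004, 0.0257, 0.0409]
tcp_rot: [[0.667, -0.745, 0.004], [-0.745, -0.667, 0.0], [0.002, -0.003, -1.0]]
force: [-0.2, 0.1, -4.4]
grip_width: 0.266
```

Run:
```python
from h import *
st(); to([.645-.9625*.104,-.0167+.2714*.104,.029],344.25)
```

```text
t 10.45 p [0.5004 0.0257 0.0409] yaw -48.2 q [   2.9   19.4  -23.    47.4    0.  -128.9] F [-0.2  0.1 -4.4] g 0.266
d [ 0.0402 -0.0236  0.0121] spin -0.5663
```

carry_out:
  increments:
    - {"dx": 0,"dy": 0,"dz": 0,"spin": -0.12}
    - {"dx": 0,"dy": 0,"dz": 0,"spin": -0.24}
    - {"dx": 0,"dy": 0,"dz": 0,"spin": -0.36}
    - {"dx": 0,"dy": 0,"dz": 0,"spin": -0.48}
    - {"dx": 0.008,"dy": -0.005,"dz": 0.003,"spin": -0.566}
    - {"dx": 0.02,"dy": -0.012,"dz": 0.006,"spin": -0.566}
    - {"dx": 0.032,"dy": -0.018,"dz": 0.01,"spin": -0.566}
    - {"dx": 0.04,"dy": -0.0235,"dz": 0.012,"spin": -0.566}

```text
time_s: 11.12
eef_pos: [0.5451, 0.0108, 0.0283]
tcp_rot: [[0.961, -0.278, 0.003], [-0.278, -0.961, -0.0], [0.003, -0.001, -1.0]]
force: [0.4, 0.8, -4.2]
grip_width: 0.268
```

carry_out:
  increments:
    - {"dx": 0,"dy": 0,"dz": 0,"spin": 0}
    - {"dx": 0,"dy": 0,"dz": 0,"spin": 0}
    - {"dx": 0,"dy": 0,"dz": 0,"spin": 0}
    - {"dx": 0,"dy": 0,"dz": 0,"spin": 0}
    - {"dx": 0,"dy": 0,"dz": 0,"spin": 0}
    - {"dx": 0,"dy": 0,"dz": 0,"spin": 0}
    - {"dx": 0,"dy": 0,"dz": 0,"spin": 0}
    - {"dx": 0,"dy": 0,"dz": 0,"spin": 0}

```text
time_s: 11.78
eef_pos: [0.5424, 0.0113, 0.0283]
tcp_rot: [[0.961, -0.277, 0.0], [-0.277, -0.961, 0.0], [0.0, -0.0, -1.0]]
force: [0.5, -0.4, -3.9]
grip_width: 0.266
```

Run:
```python
from h import *
st(); to([.645-.9625*.060,-.0167+.2714*.060,.029],344.25)
im,d,c=grab("top"); im2,d2,c2=grab("scene")
a=cv2.resize(im[110:235,260:380],None,fx=3,fy=3,interpolation=2); u=proj(c2,[.6,0,.03])[0].astype(int)
b=cv2.resize(im2[u[1]-60:u[1]+65,u[0]-70:u[0]+70],None,fx=3,fy=3,interpolation=2); cv2.imwrite("pics/s3.png",np.hstack([a,b]))
```

```text
t 11.7833 p [0.5424 0.0113 0.0283] yaw -16.09 q [   1.2   23.7  -18.    48.2    0.  -162.7] F [ 0.5 -0.4 -3.9] g 0.266
d [ 0.0464 -0.0011 -0.0007] spin -0.0059
```

View pics/s3.png

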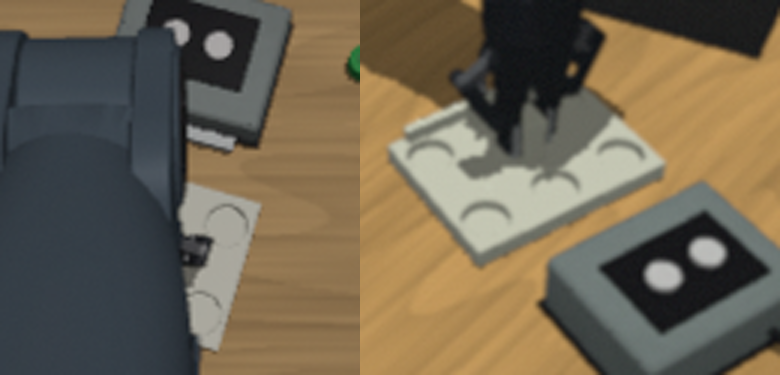

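The plain edge now faces the bar with the ridge at the far side, and the yaw is within 0.4°. I'll correct that and press.

carry_out:
  increments:
    - {"dx": 0.01,"dy": -0.001,"dz": 0,"spin": -0.006}
    - {"dx": 0.02,"dy": -0.001,"dz": 0,"spin": -0.006}
    - {"dx": 0.03,"dy": -0.001,"dz": 0,"spin": -0.006}
    - {"dx": 0.035,"dy": -0.001,"dz": 0,"spin": -0.006}
    - {"dx": 0.038,"dy": -0.001,"dz": 0,"spin": -0.006}
    - {"dx": 0.041,"dy": -0.001,"dz": 0,"spin": -0.006}
    - {"dx": 0.044,"dy": -0.001,"dz": 0,"spin": -0.006}
    - {"dx": 0.046,"dy": -0.001,"dz": 0,"spin": -0.006}

```text
time_s: 12.55
eef_pos: [0.5862, -0.0005, 0.0278]
tcp_rot: [[0.963, -0.271, -0.002], [-0.271, -0.963, 0.0], [-0.002, 0.0, -1.0]]
force: [-4.1, 1.7, -2.8]
grip_width: 0.269
```

carry_out:
  increments:
    - {"dx": 0.001,"dy": 0,"dz": 0,"spin": 0}
    - {"dx": 0.002,"dy": 0,"dz": 0,"spin": 0}
    - {"dx": 0.003,"dy": 0,"dz": 0,"spin": 0}
    - {"dx": 0.004,"dy": 0,"dz": 0,"spin": 0}
    - {"dx": 0.005,"dy": 0,"dz": 0,"spin": 0}
    - {"dx": 0.005,"dy": 0,"dz": 0,"spin": 0}
    - {"dx": 0.005,"dy": 0,"dz": 0,"spin": 0}
    - {"dx": 0.005,"dy": 0,"dz": 0,"spin": 0}

```text
time_s: 13.22
eef_pos: [0.5905, -0.0017, 0.0279]
tcp_rot: [[0.963, -0.271, -0.002], [-0.271, -0.963, 0.0], [-0.002, 0.0, -1.0]]
force: [-7.5, 1.8, -2.1]
grip_width: 0.27
```

Run:
```python
from h import *
st(); to([.5919,-.002,.028],344.25)
```

```text
t 13.2167 p [ 0.5905 -0.0017  0.0279] yaw -15.74 q [  -0.2   27.8  -10.9   51.4    0.  -164.4] F [-7.5  1.8 -2.1] g 0.27
d [ 0.0015 -0.0001 -0.0001] spin 0.0002
```

carry_out:
  increments:
    - {"dx": 0.001,"dy": 0,"dz": 0,"spin": 0}
    - {"dx": 0.0015,"dy": 0,"dz": 0,"spin": 0}
    - {"dx": 0.0015,"dy": 0,"dz": 0,"spin": 0}
    - {"dx": 0.0015,"dy": 0,"dz": 0,"spin": 0}
    - {"dx": 0.0015,"dy": 0,"dz": 0,"spin": 0}
    - {"dx": 0.0015,"dy": 0,"dz": 0,"spin": 0}
    - {"dx": 0.0015,"dy": 0,"dz": 0,"spin": 0}
    - {"dx": 0.0015,"dy": 0,"dz": 0,"spin": 0}

```text
time_s: 13.88
eef_pos: [0.5906, -0.0017, 0.0279]
tcp_rot: [[0.963, -0.271, -0.004], [-0.271, -0.963, 0.001], [-0.004, 0.0, -1.0]]
force: [-12.3, 3.4, 2.0]
grip_width: 0.269
```

carry_out:
  increments:
    - {"dx": 0,"dy": 0,"dz": 0,"spin": 0}
    - {"dx": 0,"dy": 0,"dz": 0,"spin": 0}
    - {"dx": 0,"dy": 0,"dz": 0,"spin": 0}
    - {"dx": 0,"dy": 0,"dz": 0,"spin": 0}
    - {"dx": 0,"dy": 0,"dz": 0,"spin": 0}
    - {"dx": 0,"dy": 0,"dz": 0,"spin": 0}
    - {"dx": 0,"dy": 0,"dz": 0,"spin": 0}
    - {"dx": 0,"dy": 0,"dz": 0,"spin": 0}

```text
time_s: 14.55
eef_pos: [0.5905, -0.0017, 0.0279]
tcp_rot: [[0.963, -0.271, -0.004], [-0.271, -0.963, 0.001], [-0.005, 0.0, -1.0]]
force: [-12.6, 4.1, 1.9]
grip_width: 0.269
```

Run:
```python
from h import *
st()
im=cv2.imread("pics/top0.png"); c=manip.get_calibration("top")
V=im.max(2); m=np.zeros(V.shape,bool); m[150:280,140:250]=1
for t in (40,50,60):
    k=blobs(m&(V<t),500)[0]; print(t,rect(c,k,.001), plane(c,cv2.boxPoints(cv2.minAreaRect(k)),.001).mean(0))
to([.4711,.3237,.045],286)
```

```text
t 14.55 p [ 0.5905 -0.0017  0.0279] yaw -15.72 q [  -0.2   27.8  -10.8   51.6    0.1 -164.5] F [-12.6   4.1   1.9] g 0.269
40 (array([0.4712, 0.3233]), 237.1361846923828, 187.6875762939453, 16.177352905273438) [0.4706 0.3243 0.001 ]
50 (array([0.4709, 0.3234]), 237.7668914794922, 188.5242462158203, 16.181509017944336) [0.4705 0.3247 0.001 ]
60 (array([0.4708, 0.3235]), 237.926513671875, 188.8319854736328, 16.150894165039062) [0.4702 0.3246 0.001 ]
d [-0.2032 -0.2809 -0.0163] spin 1.0171
```

Second stamp done: 13.2 N against the stop, held for over 1 s. Next is retract, turn and carry to the mat at (0.471, 0.324), 16.1°.

carry_out:
  increments:
    - {"dx": -0.01,"dy": 0,"dz": 0,"spin": 0}
    - {"dx": -0.04,"dy": 0,"dz": -0.005,"spin": 0}
    - {"dx": -0.075,"dy": 0,"dz": -0.01,"spin": 0.05}
    - {"dx": -0.1,"dy": -0.02,"dz": -0.014,"spin": 0.15}
    - {"dx": -0.12,"dy": -0.05,"dz": -0.015,"spin": 0.27}
    - {"dx": -0.14,"dy": -0.08,"dz": -0.015,"spin": 0.39}
    - {"dx": -0.15,"dy": -0.11,"dz": -0.015,"spin": 0.51}
    - {"dx": -0.16,"dy": -0.14,"dz": -0.015,"spin": 0.63}

```text
time_s: 15.22
eef_pos: [0.4778, 0.1764, 0.0441]
tcp_rot: [[0.621, -0.784, 0.003], [-0.784, -0.621, 0.001], [0.001, -0.003, -1.0]]
force: [0.5, -0.6, -3.7]
grip_width: 0.268
```

Run:
```python
from h import *
st(); to([.4707,.3243,.043],286.1)
```

```text
t 15.2167 p [0.4778 0.1764 0.0441] yaw -51.61 q [  20.3   19.9  -21.6   48.3   -0.  -108.1] F [ 0.5 -0.6 -3.7] g 0.268
d [-0.1203 -0.0863  0.0011] spin 0.3891
```

carry_out:
  increments:
    - {"dx": -0.025,"dy": -0.018,"dz": 0,"spin": 0.1}
    - {"dx": -0.05,"dy": -0.036,"dz": 0,"spin": 0.2}
    - {"dx": -0.075,"dy": -0.054,"dz": 0,"spin": 0.3}
    - {"dx": -0.1,"dy": -0.072,"dz": 0,"spin": 0.389}
    - {"dx": -0.12,"dy": -0.086,"dz": 0,"spin": 0.389}
    - {"dx": -0.12,"dy": -0.086,"dz": 0,"spin": 0.389}
    - {"dx": -0.12,"dy": -0.086,"dz": 0,"spin": 0.389}
    - {"dx": -0.12,"dy": -0.086,"dz": 0,"spin": 0.389}

```text
time_s: 15.88
eef_pos: [0.4695, 0.3222, 0.0432]
tcp_rot: [[0.284, -0.959, 0.001], [-0.959, -0.284, -0.0], [0.0, -0.001, -1.0]]
force: [0.1, 1.1, -3.9]
grip_width: 0.267
```

Run:
```python
from h import *
st(); to([.4707,.3243,.0265],286.1)
im,d,c=grab("top"); cv2.imwrite("pics/m1.png",cv2.resize(im[140:290,130:330],None,fx=3,fy=3,interpolation=2))
```

```text
t 15.8833 p [0.4695 0.3222 0.0432] yaw -73.5 q [ 34.5  25.  -13.1  51.8  -0.  -72. ] F [ 0.1  1.1 -3.9] g 0.267
d [-0.0017 -0.0017  0.0167] spin 0.007
```

View pics/m1.png

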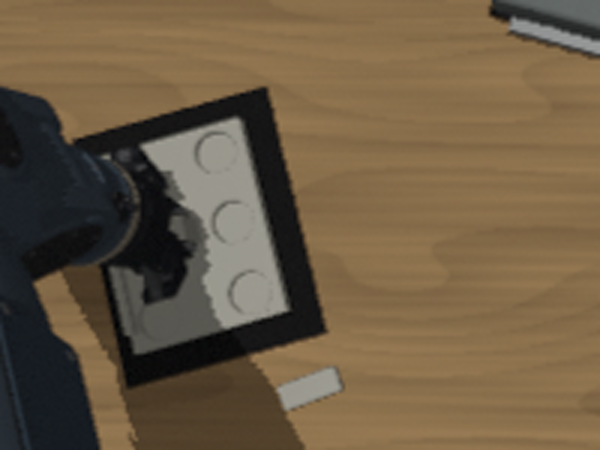

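The tray sits squarely over the mat with even black margins, allowing for parallax. I'll lower it.

carry_out:
  increments:
    - {"dx": -0.0017,"dy": -0.0017,"dz": 0,"spin": 0.007}
    - {"dx": -0.0017,"dy": -0.0017,"dz": 0.004,"spin": 0.007}
    - {"dx": -0.0017,"dy": -0.0017,"dz": 0.008,"spin": 0.007}
    - {"dx": -0.0017,"dy": -0.0017,"dz": 0.012,"spin": 0.007}
    - {"dx": -0.0017,"dy": -0.0017,"dz": 0.014,"spin": 0.007}
    - {"dx": -0.0017,"dy": -0.0017,"dz": 0.016,"spin": 0.007}
    - {"dx": -0.0017,"dy": -0.0017,"dz": 0.0165,"spin": 0.007}
    - {"dx": -0.0017,"dy": -0.0017,"dz": 0.0165,"spin": 0.007}

```text
time_s: 16.6
eef_pos: [0.4702, 0.3243, 0.0265]
tcp_rot: [[0.277, -0.961, -0.0], [-0.961, -0.277, -0.0], [0.0, 0.0, -1.0]]
force: [0.5, -0.3, -3.8]
grip_width: 0.268
```

Run:
```python
from h import *
st(); to([.4707,.3243,.0265],286.1)
```

```text
t 16.6 p [0.4702 0.3243 0.0265] yaw -73.93 q [ 34.6  26.2 -14.   49.8   0.  -71.5] F [ 0.5 -0.3 -3.8] g 0.268
d [ 0.0001 -0.0004 -0.    ] spin -0.0005
```

carry_out:
  increments:
    - {"dx": 0,"dy": 0,"dz": 0.0005,"spin": 0}
    - {"dx": 0,"dy": 0,"dz": 0.001,"spin": 0}
    - {"dx": 0,"dy": 0,"dz": 0.0015,"spin": 0}
    - {"dx": 0,"dy": 0,"dz": 0.0015,"spin": 0}
    - {"dx": 0,"dy": 0,"dz": 0.0015,"spin": 0}
    - {"dx": 0,"dy": 0,"dz": 0.0015,"spin": 0}
    - {"dx": 0,"dy": 0,"dz": 0.0015,"spin": 0}
    - {"dx": 0,"dy": 0,"dz": 0.0015,"spin": 0}

```text
time_s: 17.27
eef_pos: [0.4703, 0.3244, 0.0252]
tcp_rot: [[0.277, -0.961, 0.0], [-0.961, -0.277, 0.0], [-0.0, -0.0, -1.0]]
force: [0.4, -1.2, -3.9]
grip_width: 0.27
```

carry_out:
  increments:
    - {"dx": 0,"dy": 0,"dz": 0,"spin": 0}
    - {"dx": 0,"dy": 0,"dz": 0,"spin": 0}
    - {"dx": 0,"dy": 0,"dz": 0,"spin": 0}
    - {"dx": 0,"dy": 0,"dz": 0,"spin": 0}
    - {"dx": 0,"dy": 0,"dz": 0,"spin": 0}
    - {"dx": 0,"dy": 0,"dz": 0,"spin": 0}
    - {"dx": 0,"dy": 0,"dz": -0.002,"spin": 0}
    - {"dx": 0,"dy": 0,"dz": -0.01,"spin": 0}
  grip: 0.6

```text
time_s: 17.93
eef_pos: [0.4697, 0.3239, 0.0345]
tcp_rot: [[0.277, -0.961, -0.002], [-0.961, -0.277, -0.001], [0.001, 0.002, -1.0]]
force: [0.3, -1.0, -0.8]
grip_width: 0.602
```

Run:
```python
from h import *
st(); to([.45,-.0,.15],286)
```

```text
t 17.9333 p [0.4697 0.3239 0.0345] yaw -73.93 q [ 34.6  25.7 -13.4  51.    0.  -71.5] F [ 0.3 -1.  -0.8] g 0.602
d [ 0.3059  0.1088 -0.1151] spin 0.0013
```

carry_out:
  increments:
    - {"dx": 0,"dy": 0,"dz": -0.03,"spin": 0}
    - {"dx": 0,"dy": 0,"dz": -0.06,"spin": 0}
    - {"dx": 0.01,"dy": 0.005,"dz": -0.095,"spin": 0}
    - {"dx": 0.05,"dy": 0.018,"dz": -0.115,"spin": 0}
    - {"dx": 0.306,"dy": 0.109,"dz": -0.115,"spin": 0}
    - {"dx": 0.306,"dy": 0.109,"dz": -0.115,"spin": 0}
    - {"dx": 0.306,"dy": 0.109,"dz": -0.115,"spin": 0}
    - {"dx": 0.306,"dy": 0.109,"dz": -0.115,"spin": 0}

```text
time_s: 18.6
eef_pos: [0.4565, 0.1079, 0.1503]
tcp_rot: [[0.278, -0.961, 0.001], [-0.961, -0.278, 0.0], [-0.0, -0.001, -1.0]]
force: [1.7, -0.5, 0.1]
grip_width: 0.597
```

```bash
cat >> h.py <<'E'
def feet(im,d,c):
    hsv=cv2.cvtColor(im,cv2.COLOR_BGR2HSV); S,V=hsv[...,1].astype(int),hsv[...,2].astype(int)
    m=(S<60)&(V>110); m[:120]=0; m[300:]=0; m[:,:360]=0; m[:,500:]=0; out=[]
    for k in blobs(m,40):
        (x,y),r=cv2.minEnclosingCircle(k)
        if r<9 and cv2.contourArea(k)>.6*np.pi*r*r: out.append(plane(c,(x,y),.026)[0,:2]); print("foot",np.round((x,y,r),1),out[-1])
    return out
def tray(im,c,z=.017):
    hsv=cv2.cvtColor(im,cv2.COLOR_BGR2HSV); S,V=hsv[...,1].astype(int),hsv[...,2].astype(int)
    m=np.zeros(S.shape,bool); m[150:275,140:255]=1
    k=blobs(m&(V>75),500)
    m=cv2.morphologyEx((m&(V>90)&(S<70)).astype(np.uint8),cv2.MORPH_CLOSE,np.ones((3,3)))
    for k in blobs(m,800)[:1]: r=rect(c,k,z); print("tray",r); return r
E
python3 - <<'E'
from h import *
st()
im,d,c=grab("top"); feet(im,d,c); tray(im,c); cv2.imwrite("pics/t2.png",cv2.resize(im[120:280,140:500],None,fx=2.2,fy=2.2,interpolation=2))
E
```

```text
t 18.6 p [0.4565 0.1079 0.1503] yaw -73.88 q [ 13.3  10.7 -17.   62.3   0.  -92.8] F [ 1.7 -0.5  0.1] g 0.597
foot [432.5 226.5   5.7] [ 0.4511 -0.3242]
foot [397.  232.5   5.6] [ 0.4343 -0.23  ]
foot [430.5 189.    5.6] [ 0.5521 -0.3213]
foot [390.  198.5   5.6] [ 0.5255 -0.2124]
foot [391.  154.2   5.5] [ 0.6476 -0.2164]
```

View pics/t2.png

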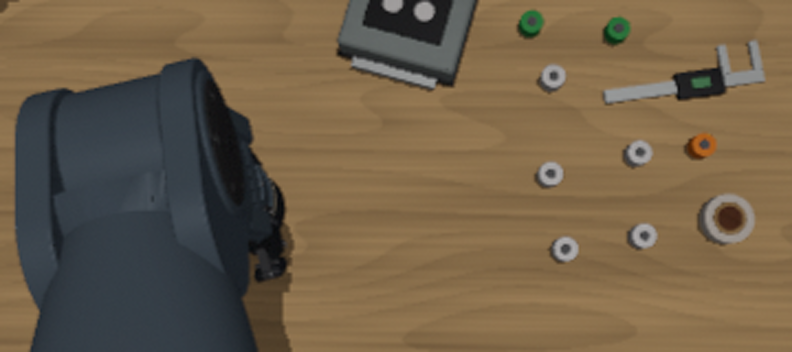

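The arm hides the tray here; all five white feet are unmoved, at crop (566,250), (643,237), (550,174), (639,153) and (552,77). Next I'll move over the first foot.

Run:
```python
from h import *
to([.4343,-.230,.09],286.1)
```

```text
d [0.3131 0.111  0.0613] spin -0.0035
```

carry_out:
  increments:
    - {"dx": 0.313,"dy": 0.111,"dz": 0.061,"spin": -0.0035}
    - {"dx": 0.313,"dy": 0.111,"dz": 0.061,"spin": -0.0035}
    - {"dx": 0.313,"dy": 0.111,"dz": 0.061,"spin": -0.0035}
    - {"dx": 0.313,"dy": 0.111,"dz": 0.061,"spin": -0.0035}
    - {"dx": 0.313,"dy": 0.111,"dz": 0.061,"spin": -0.0035}
    - {"dx": 0.313,"dy": 0.111,"dz": 0.061,"spin": -0.0035}
    - {"dx": 0.313,"dy": 0.111,"dz": 0.061,"spin": -0.0035}
    - {"dx": 0.313,"dy": 0.111,"dz": 0.061,"spin": -0.0035}

```text
time_s: 19.32
eef_pos: [0.4369, -0.2199, 0.0896]
tcp_rot: [[0.28, -0.96, 0.001], [-0.96, -0.28, -0.0], [0.001, -0.001, -1.0]]
force: [0.2, -0.6, 0.5]
grip_width: 0.598
```

Run:
```python
from h import *
st(); to([.4343,-.230,.010],286.1)
im,d,c=grab("top"); feet(im,d,c); tray(im,c); V=im.max(2); m=np.zeros(V.shape,bool); m[150:280,140:250]=1
print("mat",rect(c,max(blobs(m&(V<50),100),key=cv2.contourArea),.001)); cv2.imwrite("pics/m2.png",cv2.resize(im[150:285,140:260],None,fx=4,fy=4,interpolation=2))
```

```text
t 19.3167 p [ 0.4369 -0.2199  0.0896] yaw -73.73 q [ -26.7   15.5  -20.3   54.1    0.  -133. ] F [ 0.2 -0.6  0.5] g 0.598
d [0.0089 0.0054 0.0796] spin 0.0029
foot [391.  154.2   5.5] [ 0.6476 -0.2164]
tray (array([0.4685, 0.3254]), 183.5997314453125, 147.48190307617188, 16.10028648376465)
mat (array([0.4711, 0.3237]), 237.5846710205078, 187.82672119140625, 15.966259002685547)
```

View pics/m2.png

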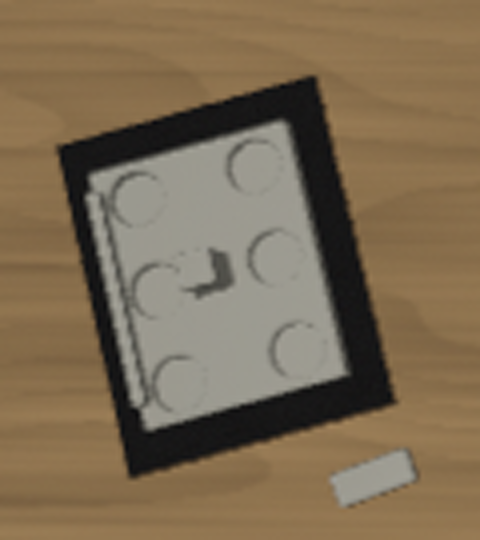

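The tray sits inside the mat and parallel to it: 16.1° against 16.0°. I'll check centring by edge pixels at their own heights while going on with the first foot.

carry_out:
  increments:
    - {"dx": 0.009,"dy": 0.0054,"dz": 0,"spin": 0.003}
    - {"dx": 0.009,"dy": 0.0054,"dz": 0.015,"spin": 0.003}
    - {"dx": 0.009,"dy": 0.0054,"dz": 0.04,"spin": 0.003}
    - {"dx": 0.009,"dy": 0.0054,"dz": 0.06,"spin": 0.003}
    - {"dx": 0.009,"dy": 0.0054,"dz": 0.075,"spin": 0.003}
    - {"dx": 0.009,"dy": 0.0054,"dz": 0.0795,"spin": 0.003}
    - {"dx": 0.009,"dy": 0.0054,"dz": 0.0795,"spin": 0.003}
    - {"dx": 0.009,"dy": 0.0054,"dz": 0.0795,"spin": 0.003}

```text
time_s: 20.03
eef_pos: [0.435, -0.2277, 0.0104]
tcp_rot: [[0.278, -0.961, 0.0], [-0.961, -0.278, -0.0], [0.0, -0.0, -1.0]]
force: [-0.9, 0.4, -0.6]
grip_width: 0.602
```

carry_out:
  increments:
    - {"dx": 0,"dy": 0,"dz": 0,"spin": 0}
    - {"dx": 0,"dy": 0,"dz": 0,"spin": 0}
    - {"dx": 0,"dy": 0,"dz": 0,"spin": 0}
    - {"dx": 0,"dy": 0,"dz": 0,"spin": 0}
    - {"dx": 0,"dy": 0,"dz": 0,"spin": 0}
    - {"dx": 0,"dy": 0,"dz": 0,"spin": 0}
    - {"dx": 0,"dy": 0,"dz": 0,"spin": 0}
    - {"dx": 0,"dy": 0,"dz": 0,"spin": 0}
  grip: 0
  squeeze: 50

```text
time_s: 20.7
eef_pos: [0.4354, -0.2282, 0.011]
tcp_rot: [[0.277, -0.961, 0.002], [-0.961, -0.277, -0.001], [0.001, -0.002, -1.0]]
force: [-0.3, 1.5, 6.6]
grip_width: 0.33
```

```bash
cat >> h.py <<'E'
T0=np.array([.4704,.3236]); A=np.radians(16.1); TX=np.array([np.cos(A),np.sin(A)]); TY=np.array([-np.sin(A),np.cos(A)])
WELLS=[T0+i*.066*TX+j*.042*TY for j in(-1,1) for i in(-1,0,1)]   # 0-2 plain side (-y), 3-5 ridge side
E
python3 - <<'E'
from h import *
st(); to([.4343,-.230,.010],286.1); to([.4343,-.230,.10],286.1)
for w in WELLS: print(w, end=' ')
c=manip.get_calibration("top")
L=plane(c,[140+115/4,225],.031)[0,:2]; R=plane(c,[220,150+247/4],.017)[0,:2]
print("\nedge offsets along TY",(L-T0)@TY,(R-T0)@TY)
print("proj post",(proj(c,[*T0,.059])-[140,150])*4,"wells rim",(proj(c,[[*w,.017] for w in WELLS])-[140,150])*4)
E
```

```text
t 20.7 p [ 0.4354 -0.2282  0.011 ] yaw -73.89 q [ -27.7   20.8  -26.4   42.7    0.  -133.8] F [-0.3  1.5  6.6] g 0.33
d [0.0014 0.0015 0.001 ] spin 0.0002
d [ 0.0015  0.0014 -0.089 ] spin 0.0002
[0.4186 0.2649] [0.482  0.2832] [0.5455 0.3016] [0.3953 0.3456] [0.4588 0.364 ] [0.5222 0.3823] 
edge offsets along TY 0.06504497783084207 -0.07460704991868766
proj post [[191.5097 264.7819]] wells rim [[294.7881 346.7706]
 [272.6679 253.6806]
 [250.9017 162.0808]
 [175.6388 379.9895]
 [154.4725 286.5987]
 [133.6452 194.7034]]
```

Foot gripped (opening 0.33, about 30 mm). Before placing it I'll check the tray centring by depth.

Run:
```python
from h import *
im,d,c=grab("top"); W=cloud(d,c); Z=W[...,2]; m=np.zeros(d.shape,bool); m[150:280,140:250]=1
def loc(P): q=P-T0; return q@TX*1000,q@TY*1000
p=m&(Z>.052)&(Z<.066); k=blobs(p,3)[0]; r=rect(c,k,.059); print("post",p.sum(),r,"local",loc(r[0]),"mean",loc(W[p][:,:2].mean(0)))
p=m&(Z>.026)&(Z<.038); k=max(blobs(p,3),key=lambda k:max(cv2.minAreaRect(k)[1])); r=rect(c,k,.031); print("ridge",r,"local",loc(r[0]))
p=m&(Z>.012)&(Z<.022); k=blobs(p,300)[0]; P=plane(c,k.reshape(-1,2),.017)[:,:2]; x,y=loc(P); print("top x",x.min(),x.max(),"y",np.percentile(y,[0,5,95,100]),"med z",np.median(Z[p]))
b=np.median(y[y<-60]); print("plain edge median",b)
k=blobs(m&(im.max(2)<50),500)[0]; r=rect(c,k,.001); print("mat",loc(r[0]))
```

```text
post 87 (array([0.4686, 0.3208]), 25.414501190185547, 24.026521682739258, -75.44999504089355) local (np.float64(-2.5360461247388386), np.float64(-2.1739364405723545)) mean (np.float64(-2.061871890137999), np.float64(-1.2313575222835718))
ridge (array([0.4504, 0.3848]), 149.09207153320312, 9.734086990356445, 15.697935104370117) local (np.float64(-2.2381779423110393), np.float64(64.37625936097088))
top x -93.21561871030839 88.94693369881333 y [-72.0664 -71.0505  65.813   69.0687] med z 0.015670444016407714
plain edge median -70.03632684723655
mat (np.float64(0.6708697842994158), np.float64(-0.09551322892796717))
```

By depth, the tray centre is about 3 mm along x and 1.5 mm along y off the mat centre. Both were measured in the same camera, so I trust this difference. I'll put the foot back down and correct the tray first.

carry_out:
  increments:
    - {"dx": 0,"dy": 0,"dz": 0,"spin": 0}
    - {"dx": 0,"dy": 0,"dz": 0,"spin": 0}
    - {"dx": 0,"dy": 0,"dz": 0,"spin": 0}
    - {"dx": 0,"dy": 0,"dz": 0,"spin": 0}
    - {"dx": 0,"dy": 0,"dz": 0,"spin": 0}
    - {"dx": 0,"dy": 0,"dz": -0.03,"spin": 0}
    - {"dx": 0,"dy": 0,"dz": -0.065,"spin": 0}
    - {"dx": 0,"dy": 0,"dz": -0.1,"spin": 0}
  grip: 0.6

```text
time_s: 21.42
eef_pos: [0.4337, -0.2275, 0.1102]
tcp_rot: [[0.277, -0.961, -0.002], [-0.961, -0.277, 0.001], [-0.002, 0.002, -1.0]]
force: [0.9, -0.6, 0.4]
grip_width: 0.602
```

carry_out:
  increments:
    - {"dx": -0.261,"dy": -0.093,"dz": 0,"spin": 0}
    - {"dx": -0.261,"dy": -0.093,"dz": 0,"spin": 0}
    - {"dx": -0.261,"dy": -0.093,"dz": 0,"spin": 0}
    - {"dx": -0.261,"dy": -0.093,"dz": 0,"spin": 0}
    - {"dx": -0.261,"dy": -0.093,"dz": 0,"spin": 0}
    - {"dx": -0.261,"dy": -0.093,"dz": 0,"spin": 0}
    - {"dx": -0.261,"dy": -0.093,"dz": 0,"spin": 0}
    - {"dx": -0.261,"dy": -0.093,"dz": 0,"spin": 0}

```text
time_s: 22.08
eef_pos: [0.4517, 0.0528, 0.1097]
tcp_rot: [[0.282, -0.96, 0.001], [-0.959, -0.282, 0.001], [-0.001, -0.001, -1.0]]
force: [-0.9, -0.6, -0.1]
grip_width: 0.6
```

carry_out:
  increments:
    - {"dx": -0.26,"dy": -0.0935,"dz": 0,"spin": 0}
    - {"dx": -0.26,"dy": -0.0935,"dz": 0,"spin": 0}
    - {"dx": -0.26,"dy": -0.0935,"dz": 0,"spin": 0}
    - {"dx": -0.26,"dy": -0.0935,"dz": 0,"spin": 0}
    - {"dx": -0.26,"dy": -0.0935,"dz": 0,"spin": 0}
    - {"dx": -0.26,"dy": -0.0935,"dz": 0,"spin": 0}
    - {"dx": -0.26,"dy": -0.0935,"dz": 0,"spin": 0}
    - {"dx": -0.26,"dy": -0.0935,"dz": 0,"spin": 0}

```text
time_s: 22.75
eef_pos: [0.4698, 0.329, 0.1092]
tcp_rot: [[0.281, -0.96, 0.001], [-0.96, -0.281, 0.002], [-0.002, -0.001, -1.0]]
force: [-0.4, -0.9, -0.3]
grip_width: 0.599
```

Run:
```python
from h import *
st(); to([.4703,.3244,.027],286.1)
im,d,c=grab("top"); feet(im,d,c)
```

```text
t 22.75 p [0.4698 0.329  0.1092] yaw -73.68 q [ 35.   22.   -7.1  60.8   0.1 -71.3] F [-0.4 -0.9 -0.3] g 0.599
d [0.0047 0.0009 0.0822] spin 0.0038
foot [396.7 232.3   5.7] [ 0.4349 -0.2293]
foot [443.1 214.1   5.5] [ 0.4845 -0.353 ]
foot [430.5 189.    5.6] [ 0.5521 -0.3213]
foot [390.  198.5   5.6] [ 0.5255 -0.2124]
foot [391.  154.2   5.5] [ 0.6476 -0.2164]
```

One foot has been knocked, now at (0.4845, -0.353). I'll descend and let the arm settle.

carry_out:
  increments:
    - {"dx": 0.001,"dy": 0,"dz": 0,"spin": 0.002}
    - {"dx": 0.001,"dy": 0,"dz": 0.02,"spin": 0.002}
    - {"dx": 0.001,"dy": 0,"dz": 0.045,"spin": 0.002}
    - {"dx": 0.001,"dy": 0,"dz": 0.065,"spin": 0.002}
    - {"dx": 0.001,"dy": 0,"dz": 0.075,"spin": 0.002}
    - {"dx": 0.001,"dy": 0,"dz": 0.08,"spin": 0.002}
    - {"dx": 0.001,"dy": 0,"dz": 0.082,"spin": 0.002}
    - {"dx": 0.001,"dy": 0,"dz": 0.082,"spin": 0.002}

```text
time_s: 23.47
eef_pos: [0.4699, 0.3229, 0.0281]
tcp_rot: [[0.275, -0.962, 0.0], [-0.962, -0.275, 0.0], [-0.0, -0.0, -1.0]]
force: [0.1, -0.6, 0.7]
grip_width: 0.604
```

Run:
```python
from h import *
st(); to([.4703,.3244,.027],286.1)
```

```text
t 23.4667 p [0.4699 0.3229 0.0281] yaw -74.06 q [ 34.5  26.  -14.1  49.9   0.  -71.4] F [ 0.1 -0.6  0.7] g 0.604
d [-0.0013 -0.0008  0.0011] spin -0.0028
```

carry_out:
  increments:
    - {"dx": -0.0013,"dy": -0.0008,"dz": 0,"spin": -0.003}
    - {"dx": -0.0013,"dy": -0.0008,"dz": 0,"spin": -0.003}
    - {"dx": -0.0013,"dy": -0.0008,"dz": 0,"spin": -0.003}
    - {"dx": -0.0013,"dy": -0.0008,"dz": 0,"spin": -0.003}
    - {"dx": -0.0013,"dy": -0.0008,"dz": 0,"spin": -0.003}
    - {"dx": -0.0013,"dy": -0.0008,"dz": 0,"spin": -0.003}
    - {"dx": -0.0013,"dy": -0.0008,"dz": 0,"spin": -0.003}
    - {"dx": -0.0013,"dy": -0.0008,"dz": 0,"spin": -0.003}
  grip: 0
  squeeze: 80

```text
time_s: 24.13
eef_pos: [0.4706, 0.3254, 0.0289]
tcp_rot: [[0.279, -0.96, 0.002], [-0.96, -0.279, 0.001], [-0.001, -0.002, -1.0]]
force: [-0.1, -0.6, 6.0]
grip_width: 0.27
```

Run:
```python
from h import *
st()
```

```text
t 24.1333 p [0.4706 0.3254 0.0289] yaw -73.83 q [ 34.7  26.  -13.9  50.    0.  -71.5] F [-0.1 -0.6  6. ] g 0.27
```

carry_out:
  increments:
    - {"dx": 0,"dy": 0,"dz": -0.002,"spin": 0}
    - {"dx": 0,"dy": 0,"dz": -0.004,"spin": 0}
    - {"dx": -0.0015,"dy": -0.0029,"dz": -0.004,"spin": 0}
    - {"dx": -0.0015,"dy": -0.0029,"dz": -0.004,"spin": 0}
    - {"dx": -0.0015,"dy": -0.0029,"dz": -0.004,"spin": 0}
    - {"dx": -0.0015,"dy": -0.0029,"dz": -0.003,"spin": 0}
    - {"dx": -0.0015,"dy": -0.0029,"dz": -0.001,"spin": 0}
    - {"dx": -0.0015,"dy": -0.0029,"dz": 0,"spin": 0}

```text
time_s: 24.8
eef_pos: [0.4723, 0.3271, 0.0288]
tcp_rot: [[0.278, -0.96, 0.001], [-0.96, -0.278, 0.001], [-0.0, -0.001, -1.0]]
force: [-7.5, -4.6, 25.0]
grip_width: 0.265
```

carry_out:
  increments:
    - {"dx": 0,"dy": 0,"dz": 0.0005,"spin": 0}
    - {"dx": 0,"dy": 0,"dz": 0.0005,"spin": 0}
    - {"dx": 0,"dy": 0,"dz": 0.0005,"spin": 0}
    - {"dx": 0,"dy": 0,"dz": 0.0005,"spin": 0}
    - {"dx": 0,"dy": 0,"dz": 0.0005,"spin": 0}
    - {"dx": 0,"dy": 0,"dz": 0.0005,"spin": 0}
    - {"dx": 0,"dy": 0,"dz": 0.0005,"spin": 0}
    - {"dx": 0,"dy": 0,"dz": 0.0005,"spin": 0}

```text
time_s: 25.47
eef_pos: [0.4723, 0.3271, 0.0288]
tcp_rot: [[0.278, -0.961, 0.001], [-0.961, -0.278, 0.001], [-0.001, -0.001, -1.0]]
force: [-5.9, -3.9, 17.9]
grip_width: 0.269
```

Run:
```python
from h import *
st()
```

```text
t 25.4667 p [0.4723 0.3271 0.0288] yaw -73.84 q [ 34.7  26.3 -13.5  50.2   0.  -71.5] F [-5.9 -3.9 17.9] g 0.269
```

carry_out:
  increments:
    - {"dx": 0,"dy": 0,"dz": 0,"spin": 0}
    - {"dx": 0,"dy": 0,"dz": 0,"spin": 0}
    - {"dx": 0,"dy": 0,"dz": 0,"spin": 0}
    - {"dx": 0,"dy": 0,"dz": 0,"spin": 0}
    - {"dx": 0,"dy": 0,"dz": 0,"spin": 0}
    - {"dx": 0,"dy": 0,"dz": -0.03,"spin": 0}
    - {"dx": 0,"dy": 0,"dz": -0.06,"spin": 0}
    - {"dx": 0,"dy": 0,"dz": -0.08,"spin": 0}
  grip: 0.6

```text
time_s: 26.13
eef_pos: [0.4726, 0.3273, 0.109]
tcp_rot: [[0.278, -0.96, 0.001], [-0.96, -0.278, 0.001], [-0.0, -0.001, -1.0]]
force: [0.5, 0.4, -0.3]
grip_width: 0.6
```

carry_out:
  increments:
    - {"dx": 0.272,"dy": 0.097,"dz": 0,"spin": 0}
    - {"dx": 0.272,"dy": 0.097,"dz": 0,"spin": 0}
    - {"dx": 0.272,"dy": 0.097,"dz": 0,"spin": 0}
    - {"dx": 0.272,"dy": 0.097,"dz": 0,"spin": 0}
    - {"dx": 0.272,"dy": 0.097,"dz": 0,"spin": 0}
    - {"dx": 0.272,"dy": 0.097,"dz": 0,"spin": 0}
    - {"dx": 0.272,"dy": 0.097,"dz": 0,"spin": 0}
    - {"dx": 0.272,"dy": 0.097,"dz": 0,"spin": 0}

```text
time_s: 26.8
eef_pos: [0.4538, 0.0334, 0.1071]
tcp_rot: [[0.273, -0.962, -0.001], [-0.962, -0.273, -0.002], [0.002, 0.001, -1.0]]
force: [0.0, 0.4, -0.4]
grip_width: 0.603
```

Run:
```python
from h import *
st(); to([.4349,-.2293,.09],286.1)
```

```text
t 26.8 p [0.4538 0.0334 0.1071] yaw -74.15 q [   4.3   11.5  -22.9   55.6   -0.1 -101.6] F [ 0.   0.4 -0.4] g 0.603
d [0.2475 0.0899 0.0176] spin -0.0044
```

carry_out:
  increments:
    - {"dx": 0.04,"dy": 0.0145,"dz": 0,"spin": -0.004}
    - {"dx": 0.08,"dy": 0.029,"dz": 0.005,"spin": -0.004}
    - {"dx": 0.12,"dy": 0.0435,"dz": 0.01,"spin": -0.004}
    - {"dx": 0.158,"dy": 0.058,"dz": 0.0176,"spin": -0.004}
    - {"dx": 0.195,"dy": 0.071,"dz": 0.0176,"spin": -0.004}
    - {"dx": 0.23,"dy": 0.084,"dz": 0.0176,"spin": -0.004}
    - {"dx": 0.2475,"dy": 0.09,"dz": 0.0176,"spin": -0.004}
    - {"dx": 0.2475,"dy": 0.09,"dz": 0.0176,"spin": -0.004}

```text
time_s: 27.47
eef_pos: [0.4374, -0.2276, 0.0893]
tcp_rot: [[0.278, -0.961, 0.001], [-0.961, -0.278, -0.001], [0.001, -0.0, -1.0]]
force: [-0.5, 0.3, -0.6]
grip_width: 0.6
```

```bash
cat >> h.py <<'E'
def traychk(im,d,c):
    W=cloud(d,c); Z=W[...,2]; m=np.zeros(d.shape,bool); m[150:280,140:250]=1
    loc=lambda P:np.r_[(P-T0)@TX,(P-T0)@TY]*1000
    p=m&(Z>.052)&(Z<.066); k=blobs(p,3)[0]; r=rect(c,k,.059); print("post local",loc(r[0]),loc(W[p][:,:2].mean(0)))
    p=m&(Z>.026)&(Z<.038); k=max(blobs(p,3),key=lambda k:max(cv2.minAreaRect(k)[1])); r=rect(c,k,.031); print("ridge",r,"local",loc(r[0]))
    p=m&(Z>.012)&(Z<.022); k=blobs(p,300)[0]; P=plane(c,k.reshape(-1,2),.017)[:,:2]; x,y=(P-T0)@TX*1000,(P-T0)@TY*1000; print("x",x.min(),x.max(),"plain y",np.median(y[y<-60]))
    k=blobs(m&(im.max(2)<50),500)[0]; r=rect(c,k,.001); print("mat",loc(r[0]),r[3])
E
python3 - <<'E'
from h import *
st(); to([.4349,-.2293,.010],286.1)
im,d,c=grab("top"); traychk(im,d,c)
E
```

```text
t 27.4667 p [ 0.4374 -0.2276  0.0893] yaw -73.85 q [ -27.5   15.8  -19.9   54.3   -0.  -133.6] F [-0.5  0.3 -0.6] g 0.6
d [0.0009 0.0029 0.0793] spin 0.001
post local [ 0.3115 -0.7655] [ 0.6124 -0.1436]
ridge (array([0.4528, 0.3861]), 149.1972198486328, 9.954977989196777, 16.09609603881836) local [ 0.4077 64.9825]
x -90.47056630557947 91.67141061632567 plain y -68.79736285492676
mat [ 0.6709 -0.0955] 15.966259002685547
```

The tray is now within about 0.5 mm and 0.1° of the mat centre. Back to the first foot.

carry_out:
  increments:
    - {"dx": 0.0005,"dy": 0.0015,"dz": 0,"spin": 0}
    - {"dx": 0.0005,"dy": 0.0015,"dz": 0.02,"spin": 0}
    - {"dx": 0.0005,"dy": 0.0015,"dz": 0.045,"spin": 0}
    - {"dx": 0.0005,"dy": 0.0015,"dz": 0.065,"spin": 0}
    - {"dx": 0.0005,"dy": 0.0015,"dz": 0.075,"spin": 0}
    - {"dx": 0.0005,"dy": 0.0015,"dz": 0.0795,"spin": 0}
    - {"dx": 0.0005,"dy": 0.0015,"dz": 0.0795,"spin": 0}
    - {"dx": 0.0005,"dy": 0.0015,"dz": 0.0795,"spin": 0}

```text
time_s: 28.18
eef_pos: [0.4363, -0.2242, 0.0104]
tcp_rot: [[0.283, -0.959, 0.0], [-0.959, -0.283, 0.0], [-0.0, -0.0, -1.0]]
force: [0.4, -0.0, -0.0]
grip_width: 0.599
```

carry_out:
  increments:
    - {"dx": 0,"dy": 0,"dz": 0,"spin": 0}
    - {"dx": 0,"dy": 0,"dz": 0,"spin": 0}
    - {"dx": 0,"dy": 0,"dz": 0,"spin": 0}
    - {"dx": 0,"dy": 0,"dz": 0,"spin": 0}
    - {"dx": 0,"dy": 0,"dz": 0,"spin": 0}
    - {"dx": 0,"dy": 0,"dz": 0,"spin": 0}
    - {"dx": 0,"dy": 0,"dz": 0,"spin": 0}
    - {"dx": 0,"dy": 0,"dz": 0,"spin": 0}
  grip: 0
  squeeze: 60

```text
time_s: 28.85
eef_pos: [0.4366, -0.2249, 0.0112]
tcp_rot: [[0.282, -0.959, 0.002], [-0.959, -0.282, -0.0], [0.001, -0.002, -1.0]]
force: [-0.7, 1.4, 6.9]
grip_width: 0.32
```

```bash
sed -i 's/^WELLS=.*/TR=np.array([.4726,.326]); WELLS=[TR+i*.066*TX+j*.042*TY for j in(-1,1) for i in(-1,0,1)]/' h.py
python3 - <<'E'
from h import *
st(); to([.4349,-.2293,.010],286.1)
for w in WELLS: print(w); to([*w,.09],286.1)
E
```

```text
t 28.85 p [ 0.4366 -0.2249  0.0112] yaw -73.61 q [ -27.3   20.7  -26.4   42.7    0.  -133.7] F [-0.7  1.4  6.9] g 0.32
d [0.0037 0.0029 0.0012] spin 0.0051
[0.4208 0.2673]
d [-0.4766 -0.1239 -0.079 ] spin 0.0051
[0.4842 0.2856]
d [-0.4763 -0.1899 -0.0789] spin 0.0051
[0.5477 0.304 ]
d [-0.476  -0.2559 -0.0788] spin 0.0051
[0.3975 0.348 ]
d [-0.5606 -0.1244 -0.0791] spin 0.0051
[0.461  0.3664]
d [-0.5603 -0.1904 -0.079 ] spin 0.0051
[0.5244 0.3847]
d [-0.56   -0.2564 -0.0789] spin 0.0051
```

Foot gripped. By camera it sits about 3.7 mm along tool x from the TCP, so I'll allow for that and carry it to well 0.

carry_out:
  increments:
    - {"dx": 0,"dy": 0,"dz": -0.03,"spin": 0}
    - {"dx": 0,"dy": 0,"dz": -0.06,"spin": 0}
    - {"dx": -0.03,"dy": -0.008,"dz": -0.079,"spin": 0.005}
    - {"dx": -0.07,"dy": -0.018,"dz": -0.079,"spin": 0.005}
    - {"dx": -0.11,"dy": -0.028,"dz": -0.079,"spin": 0.005}
    - {"dx": -0.15,"dy": -0.039,"dz": -0.079,"spin": 0.005}
    - {"dx": -0.19,"dy": -0.049,"dz": -0.079,"spin": 0.005}
    - {"dx": -0.23,"dy": -0.06,"dz": -0.079,"spin": 0.005}

```text
time_s: 29.52
eef_pos: [0.4284, 0.0144, 0.0898]
tcp_rot: [[0.277, -0.961, 0.002], [-0.961, -0.277, 0.0], [0.0, -0.002, -1.0]]
force: [1.6, 0.1, -0.6]
grip_width: 0.326
```

carry_out:
  increments:
    - {"dx": -0.04,"dy": -0.01,"dz": 0,"spin": 0}
    - {"dx": -0.08,"dy": -0.02,"dz": 0,"spin": 0}
    - {"dx": -0.12,"dy": -0.03,"dz": 0,"spin": 0}
    - {"dx": -0.16,"dy": -0.041,"dz": 0,"spin": 0}
    - {"dx": -0.2,"dy": -0.052,"dz": 0,"spin": 0}
    - {"dx": -0.235,"dy": -0.06,"dz": 0,"spin": 0}
    - {"dx": -0.249,"dy": -0.064,"dz": 0,"spin": 0}
    - {"dx": -0.249,"dy": -0.064,"dz": 0,"spin": 0}

```text
time_s: 30.18
eef_pos: [0.4213, 0.2729, 0.0895]
tcp_rot: [[0.281, -0.96, 0.001], [-0.96, -0.281, 0.002], [-0.001, -0.002, -1.0]]
force: [-0.4, -0.2, -1.2]
grip_width: 0.323
```

carry_out:
  increments:
    - {"dx": 0,"dy": 0,"dz": 0.01,"spin": 0}
    - {"dx": 0,"dy": 0,"dz": 0.02,"spin": 0}
    - {"dx": 0,"dy": 0,"dz": 0.03,"spin": 0}
    - {"dx": 0,"dy": 0,"dz": 0.04,"spin": 0}
    - {"dx": 0,"dy": 0,"dz": 0.04,"spin": 0}
    - {"dx": 0,"dy": 0,"dz": 0.04,"spin": 0}
    - {"dx": 0,"dy": 0,"dz": 0.04,"spin": 0}
    - {"dx": 0,"dy": 0,"dz": 0.04,"spin": 0}

```text
time_s: 30.85
eef_pos: [0.4216, 0.2695, 0.0498]
tcp_rot: [[0.277, -0.961, 0.001], [-0.961, -0.277, 0.001], [-0.0, -0.001, -1.0]]
force: [-0.2, -0.2, -0.8]
grip_width: 0.323
```

Run:
```python
from h import *
st(); to([*(WELLS[0]+.0037*TY),.019],286.1)
im,d,c=grab("top"); cv2.imwrite("pics/w0.png",cv2.resize(im[150:285,140:260],None,fx=4,fy=4,interpolation=2)); feet(im,d,c)
```

```text
t 30.85 p [0.4216 0.2695 0.0498] yaw -73.93 q [ 32.6  18.8 -22.2  48.9   0.  -73.5] F [-0.2 -0.2 -0.8] g 0.323
d [-0.0018  0.0013  0.0308] spin -0.0006
foot [443.  214.    5.7] [ 0.4847 -0.3528]
foot [430.5 189.    5.6] [ 0.5521 -0.3213]
foot [390.  198.5   5.6] [ 0.5255 -0.2124]
foot [391.  154.2   5.5] [ 0.6476 -0.2164]
```

View pics/w0.png

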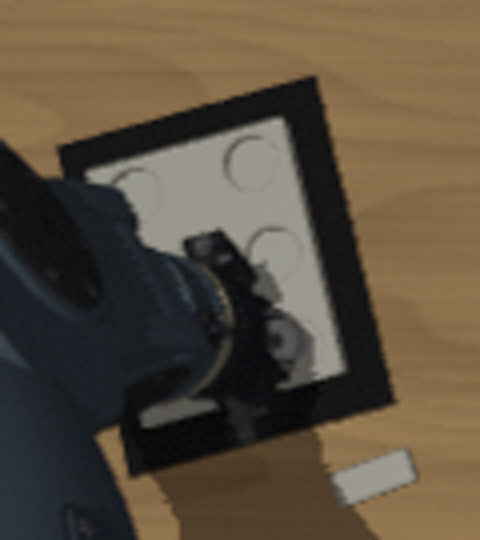

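Robot pose settled 2 mm from the well target, and the foot shows over well 0 (crop 283,338). I'll correct and lower.

carry_out:
  increments:
    - {"dx": -0.0018,"dy": 0.0013,"dz": 0,"spin": 0}
    - {"dx": -0.0018,"dy": 0.0013,"dz": 0.008,"spin": 0}
    - {"dx": -0.0018,"dy": 0.0013,"dz": 0.016,"spin": 0}
    - {"dx": -0.0018,"dy": 0.0013,"dz": 0.022,"spin": 0}
    - {"dx": -0.0018,"dy": 0.0013,"dz": 0.027,"spin": 0}
    - {"dx": -0.0018,"dy": 0.0013,"dz": 0.03,"spin": 0}
    - {"dx": -0.0018,"dy": 0.0013,"dz": 0.031,"spin": 0}
    - {"dx": -0.0018,"dy": 0.0013,"dz": 0.031,"spin": 0}

```text
time_s: 31.57
eef_pos: [0.4191, 0.271, 0.0177]
tcp_rot: [[0.277, -0.961, -0.001], [-0.961, -0.277, -0.0], [0.0, 0.001, -1.0]]
force: [0.1, -0.3, -0.1]
grip_width: 0.323
```

Run:
```python
from h import *
st(); to([*(WELLS[0]+.0037*TY),.0185],286.1)
```

```text
t 31.5667 p [0.4191 0.271  0.0177] yaw -73.9 q [ 32.9  21.  -24.8  44.3   0.  -73.2] F [ 0.1 -0.3 -0.1] g 0.323
d [ 0.0003 -0.0007 -0.0008] spin 0.0
```

carry_out:
  increments:
    - {"dx": 0,"dy": 0,"dz": 0,"spin": 0}
    - {"dx": 0,"dy": 0,"dz": 0,"spin": 0}
    - {"dx": 0,"dy": 0,"dz": 0,"spin": 0}
    - {"dx": 0,"dy": 0,"dz": 0,"spin": 0}
    - {"dx": 0,"dy": 0,"dz": -0.005,"spin": 0}
    - {"dx": 0,"dy": 0,"dz": -0.03,"spin": 0}
    - {"dx": 0,"dy": 0,"dz": -0.06,"spin": 0}
    - {"dx": 0.01,"dy": 0,"dz": -0.072,"spin": 0}
  grip: 0.55

```text
time_s: 32.23
eef_pos: [0.4231, 0.263, 0.0934]
tcp_rot: [[0.278, -0.96, 0.003], [-0.96, -0.278, 0.003], [-0.002, -0.004, -1.0]]
force: [-0.1, 0.4, 0.3]
grip_width: 0.548
```

carry_out:
  increments:
    - {"dx": 0.04,"dy": 0.0025,"dz": 0,"spin": 0}
    - {"dx": 0.08,"dy": 0.005,"dz": 0,"spin": 0}
    - {"dx": 0.12,"dy": 0.0075,"dz": 0,"spin": 0}
    - {"dx": 0.16,"dy": 0.01,"dz": 0,"spin": 0}
    - {"dx": 0.2,"dy": 0.0125,"dz": 0,"spin": 0}
    - {"dx": 0.24,"dy": 0.015,"dz": 0,"spin": 0}
    - {"dx": 0.28,"dy": 0.0175,"dz": 0,"spin": 0}
    - {"dx": 0.32,"dy": 0.02,"dz": 0,"spin": 0}

```text
time_s: 32.9
eef_pos: [0.4917, -0.0536, 0.0906]
tcp_rot: [[0.277, -0.961, 0.001], [-0.961, -0.277, 0.0], [0.0, -0.001, -1.0]]
force: [0.8, -0.1, -0.8]
grip_width: 0.547
```

carry_out:
  increments:
    - {"dx": 0.04,"dy": 0.0025,"dz": 0,"spin": 0}
    - {"dx": 0.08,"dy": 0.005,"dz": 0,"spin": 0}
    - {"dx": 0.12,"dy": 0.0075,"dz": 0,"spin": 0}
    - {"dx": 0.15,"dy": 0.01,"dz": 0,"spin": 0}
    - {"dx": 0.164,"dy": 0.0115,"dz": 0,"spin": 0}
    - {"dx": 0.164,"dy": 0.0115,"dz": 0,"spin": 0}
    - {"dx": 0.164,"dy": 0.0115,"dz": 0,"spin": 0}
    - {"dx": 0.164,"dy": 0.0115,"dz": 0,"spin": 0}

```text
time_s: 33.57
eef_pos: [0.5256, -0.2112, 0.09]
tcp_rot: [[0.278, -0.961, -0.001], [-0.961, -0.278, 0.001], [-0.001, 0.0, -1.0]]
force: [-0.5, 0.1, 0.6]
grip_width: 0.551
```

Run:
```python
from h import *
st(); to([.5255,-.2124,.011],286.1)
im,d,c=grab("top"); feet(im,d,c); W=cloud(d,c)
cv2.imwrite("pics/w0b.png",im)
w=WELLS[0]+(T0-TR)
for z in(.033,): 
  p=np.abs(W[...,2]-z)<.006; p&=np.hypot(W[...,0]-w[0],W[...,1]-w[1])<.025; print("foot in well0: n",p.sum(),W[p].mean(0),"expected",w,np.percentile(W[p][:,2],[10,50,90]))
```

```text
t 33.5667 p [ 0.5256 -0.2112  0.09  ] yaw -73.87 q [ -21.9   22.3   -9.7   58.     0.  -128. ] F [-0.5  0.1  0.6] g 0.551
d [0.0012 0.0004 0.079 ] spin 0.0005
foot in well0: n 97 [0.4185 0.2653 0.0315] expected [0.4186 0.2649] [0.029  0.0315 0.0342]
```

Foot 1 is down in well 0, its top at about 32 mm and centred within 0.5 mm. Second foot next.

carry_out:
  increments:
    - {"dx": 0.001,"dy": 0,"dz": 0.02,"spin": 0}
    - {"dx": 0.001,"dy": 0,"dz": 0.045,"spin": 0}
    - {"dx": 0.001,"dy": 0,"dz": 0.065,"spin": 0}
    - {"dx": 0.001,"dy": 0,"dz": 0.075,"spin": 0}
    - {"dx": 0.001,"dy": 0,"dz": 0.079,"spin": 0}
    - {"dx": 0.001,"dy": 0,"dz": 0.079,"spin": 0}
    - {"dx": 0.001,"dy": 0,"dz": 0.079,"spin": 0}
    - {"dx": 0.001,"dy": 0,"dz": 0.079,"spin": 0}

```text
time_s: 34.28
eef_pos: [0.5272, -0.2133, 0.0122]
tcp_rot: [[0.278, -0.961, 0.002], [-0.961, -0.278, -0.001], [0.001, -0.001, -1.0]]
force: [0.5, 0.7, 0.1]
grip_width: 0.554
```

carry_out:
  increments:
    - {"dx": 0,"dy": 0,"dz": 0,"spin": 0}
    - {"dx": 0,"dy": 0,"dz": 0,"spin": 0}
    - {"dx": 0,"dy": 0,"dz": 0,"spin": 0}
    - {"dx": 0,"dy": 0,"dz": 0,"spin": 0}
    - {"dx": 0,"dy": 0,"dz": 0,"spin": 0}
    - {"dx": 0,"dy": 0,"dz": 0,"spin": 0}
    - {"dx": 0,"dy": 0,"dz": 0,"spin": 0}
    - {"dx": 0,"dy": 0,"dz": 0,"spin": 0}
  grip: 0

```text
time_s: 34.95
eef_pos: [0.527, -0.2135, 0.0123]
tcp_rot: [[0.277, -0.961, 0.002], [-0.961, -0.277, -0.0], [0.001, -0.002, -1.0]]
force: [-2.0, 1.0, 7.1]
grip_width: 0.32
```

Run:
```python
from h import *
st(); d,_=to([.5255,-.2124,.010],286.1)
to([*(WELLS[1]+d[0]*TY),.09],286.1)
```

```text
t 34.95 p [ 0.527  -0.2135  0.0123] yaw -73.9 q [ -22.1   26.8  -15.5   47.6    0.  -128.2] F [-2.   1.   7.1] g 0.32
d [-0.0014  0.0011  0.0023] spin -0.0001
d [-0.4899 -0.0975 -0.078 ] spin -0.0001
```

carry_out:
  increments:
    - {"dx": 0,"dy": 0,"dz": -0.03,"spin": 0}
    - {"dx": 0,"dy": 0,"dz": -0.06,"spin": 0}
    - {"dx": -0.03,"dy": -0.006,"dz": -0.078,"spin": 0}
    - {"dx": -0.07,"dy": -0.014,"dz": -0.078,"spin": 0}
    - {"dx": -0.11,"dy": -0.022,"dz": -0.078,"spin": 0}
    - {"dx": -0.15,"dy": -0.03,"dz": -0.078,"spin": 0}
    - {"dx": -0.19,"dy": -0.038,"dz": -0.078,"spin": 0}
    - {"dx": -0.23,"dy": -0.046,"dz": -0.078,"spin": 0}

```text
time_s: 35.62
eef_pos: [0.5065, 0.0221, 0.0897]
tcp_rot: [[0.277, -0.961, 0.001], [-0.961, -0.277, 0.0], [0.0, -0.001, -1.0]]
force: [0.8, -0.6, -1.4]
grip_width: 0.323
```

carry_out:
  increments:
    - {"dx": -0.04,"dy": -0.008,"dz": 0,"spin": 0}
    - {"dx": -0.08,"dy": -0.016,"dz": 0,"spin": 0}
    - {"dx": -0.12,"dy": -0.024,"dz": 0,"spin": 0}
    - {"dx": -0.16,"dy": -0.032,"dz": 0,"spin": 0}
    - {"dx": -0.2,"dy": -0.04,"dz": 0,"spin": 0}
    - {"dx": -0.24,"dy": -0.048,"dz": 0,"spin": 0}
    - {"dx": -0.26,"dy": -0.0515,"dz": 0,"spin": 0}
    - {"dx": -0.26,"dy": -0.0515,"dz": 0,"spin": 0}

```text
time_s: 36.28
eef_pos: [0.4839, 0.289, 0.0894]
tcp_rot: [[0.281, -0.96, 0.001], [-0.96, -0.281, 0.002], [-0.002, -0.002, -1.0]]
force: [0.3, 0.5, -0.3]
grip_width: 0.323
```

carry_out:
  increments:
    - {"dx": 0,"dy": 0,"dz": 0.01,"spin": 0}
    - {"dx": 0,"dy": 0,"dz": 0.02,"spin": 0}
    - {"dx": 0,"dy": 0,"dz": 0.03,"spin": 0}
    - {"dx": 0,"dy": 0,"dz": 0.04,"spin": 0}
    - {"dx": 0,"dy": 0,"dz": 0.04,"spin": 0}
    - {"dx": 0,"dy": 0,"dz": 0.04,"spin": 0}
    - {"dx": 0,"dy": 0,"dz": 0.04,"spin": 0}
    - {"dx": 0,"dy": 0,"dz": 0.04,"spin": 0}

```text
time_s: 36.95
eef_pos: [0.4845, 0.2845, 0.0494]
tcp_rot: [[0.277, -0.961, 0.001], [-0.961, -0.277, 0.0], [-0.0, -0.001, -1.0]]
force: [-0.4, 0.8, -0.2]
grip_width: 0.321
```

Run:
```python
from h import *
st(); to([*(WELLS[1]-.0014*TY),.019],286.1)
im,d,c=grab("top"); feet(im,d,c)
```

```text
t 36.95 p [0.4845 0.2845 0.0494] yaw -73.93 q [ 30.4  24.  -13.7  52.2   0.  -75.7] F [-0.4  0.8 -0.2] g 0.321
d [ 0.0002 -0.      0.0304] spin -0.0005
foot [443.  214.    5.7] [ 0.4847 -0.3528]
foot [430.5 189.    5.6] [ 0.5521 -0.3213]
foot [391.  154.2   5.5] [ 0.6476 -0.2164]
```

carry_out:
  increments:
    - {"dx": 0,"dy": 0,"dz": 0.008,"spin": 0}
    - {"dx": 0,"dy": 0,"dz": 0.016,"spin": 0}
    - {"dx": 0,"dy": 0,"dz": 0.022,"spin": 0}
    - {"dx": 0,"dy": 0,"dz": 0.027,"spin": 0}
    - {"dx": 0,"dy": 0,"dz": 0.03,"spin": 0}
    - {"dx": 0,"dy": 0,"dz": 0.031,"spin": 0}
    - {"dx": 0,"dy": 0,"dz": 0.031,"spin": 0}
    - {"dx": 0,"dy": 0,"dz": 0.031,"spin": 0}

```text
time_s: 37.67
eef_pos: [0.4835, 0.2843, 0.0183]
tcp_rot: [[0.277, -0.961, -0.001], [-0.961, -0.277, -0.0], [0.0, 0.001, -1.0]]
force: [-3.8, -2.2, 7.9]
grip_width: 0.319
```

carry_out:
  increments:
    - {"dx": 0,"dy": 0,"dz": 0,"spin": 0}
    - {"dx": 0,"dy": 0,"dz": 0,"spin": 0}
    - {"dx": 0,"dy": 0,"dz": 0,"spin": 0}
    - {"dx": 0,"dy": 0,"dz": 0,"spin": 0}
    - {"dx": 0,"dy": 0,"dz": -0.005,"spin": 0}
    - {"dx": 0,"dy": 0,"dz": -0.03,"spin": 0}
    - {"dx": 0,"dy": 0,"dz": -0.06,"spin": 0}
    - {"dx": 0.01,"dy": 0,"dz": -0.071,"spin": 0}
  grip: 0.55

```text
time_s: 38.33
eef_pos: [0.488, 0.2766, 0.0925]
tcp_rot: [[0.278, -0.96, 0.003], [-0.96, -0.278, 0.003], [-0.001, -0.004, -1.0]]
force: [1.0, 0.3, -0.5]
grip_width: 0.549
```

carry_out:
  increments:
    - {"dx": 0.039,"dy": 0.0067,"dz": 0,"spin": 0}
    - {"dx": 0.079,"dy": 0.0134,"dz": 0,"spin": 0}
    - {"dx": 0.118,"dy": 0.02,"dz": 0,"spin": 0}
    - {"dx": 0.158,"dy": 0.0268,"dz": 0,"spin": 0}
    - {"dx": 0.197,"dy": 0.0335,"dz": 0,"spin": 0}
    - {"dx": 0.236,"dy": 0.04,"dz": 0,"spin": 0}
    - {"dx": 0.275,"dy": 0.047,"dz": 0,"spin": 0}
    - {"dx": 0.315,"dy": 0.0535,"dz": 0,"spin": 0}

```text
time_s: 39.0
eef_pos: [0.5226, -0.0446, 0.0893]
tcp_rot: [[0.277, -0.961, 0.0], [-0.961, -0.277, 0.0], [0.0, -0.0, -1.0]]
force: [1.0, 1.2, -0.1]
grip_width: 0.548
```

carry_out:
  increments:
    - {"dx": 0.039,"dy": 0.0067,"dz": 0,"spin": 0}
    - {"dx": 0.079,"dy": 0.0134,"dz": 0,"spin": 0}
    - {"dx": 0.118,"dy": 0.02,"dz": 0,"spin": 0}
    - {"dx": 0.158,"dy": 0.0268,"dz": 0,"spin": 0}
    - {"dx": 0.197,"dy": 0.0335,"dz": 0,"spin": 0}
    - {"dx": 0.236,"dy": 0.041,"dz": 0,"spin": 0}
    - {"dx": 0.27,"dy": 0.049,"dz": 0,"spin": 0}
    - {"dx": 0.276,"dy": 0.049,"dz": 0,"spin": 0}

```text
time_s: 39.67
eef_pos: [0.552, -0.327, 0.0888]
tcp_rot: [[0.273, -0.962, 0.001], [-0.962, -0.273, -0.002], [0.002, -0.0, -1.0]]
force: [-0.1, 1.0, -0.5]
grip_width: 0.545
```

```bash
cat >> h.py <<'E'
def wellchk(im,d,c):
    W=cloud(d,c)
    for i,w in enumerate(WELLS):
        w=w+T0-TR+np.array([.0006,0]); p=(np.abs(W[...,2]-.032)<.007)&(np.hypot(W[...,0]-w[0],W[...,1]-w[1])<.019)
        if p.sum()>15: print("well",i,p.sum(),"off mm",(W[p].mean(0)[:2]-w)*1000,"z",np.median(W[p][:,2]))
E
python3 - <<'E'
from h import *
st(); to([.5521,-.3213,.011],286.1)
im,d,c=grab("top"); feet(im,d,c); wellchk(im,d,c)
E
```

```text
t 39.6667 p [ 0.552  -0.327   0.0888] yaw -74.14 q [ -30.6   29.1    1.5   62.3   -0.1 -136.5] F [-0.1  1.  -0.5] g 0.545
d [-0.0057 -0.0017  0.0778] spin -0.0042
foot [391.  154.4   5.5] [ 0.6473 -0.2164]
well 0 97 off mm [-0.6396  0.12  ] z 0.031780411099169736
well 1 101 off mm [-1.1166 -0.1655] z 0.031644376846061695
```

Wells 0 and 1 are both good. Third foot.

carry_out:
  increments:
    - {"dx": -0.001,"dy": 0,"dz": 0.01,"spin": -0.001}
    - {"dx": -0.001,"dy": 0,"dz": 0.03,"spin": -0.001}
    - {"dx": -0.001,"dy": 0,"dz": 0.055,"spin": -0.001}
    - {"dx": -0.001,"dy": 0,"dz": 0.07,"spin": -0.001}
    - {"dx": -0.001,"dy": 0,"dz": 0.078,"spin": -0.001}
    - {"dx": -0.001,"dy": 0,"dz": 0.078,"spin": -0.001}
    - {"dx": -0.001,"dy": 0,"dz": 0.078,"spin": -0.001}
    - {"dx": -0.001,"dy": 0,"dz": 0.078,"spin": -0.001}

```text
time_s: 40.38
eef_pos: [0.5527, -0.32, 0.012]
tcp_rot: [[0.279, -0.96, 0.001], [-0.96, -0.279, -0.001], [0.001, -0.001, -1.0]]
force: [0.5, -0.2, 0.9]
grip_width: 0.548
```

carry_out:
  increments:
    - {"dx": 0,"dy": 0,"dz": 0,"spin": 0}
    - {"dx": 0,"dy": 0,"dz": 0,"spin": 0}
    - {"dx": 0,"dy": 0,"dz": 0,"spin": 0}
    - {"dx": 0,"dy": 0,"dz": 0,"spin": 0}
    - {"dx": 0,"dy": 0,"dz": 0,"spin": 0}
    - {"dx": 0,"dy": 0,"dz": 0,"spin": 0}
    - {"dx": 0,"dy": 0,"dz": 0,"spin": 0}
    - {"dx": 0,"dy": 0,"dz": 0,"spin": 0}
  grip: 0

```text
time_s: 41.05
eef_pos: [0.5528, -0.3205, 0.0125]
tcp_rot: [[0.278, -0.96, 0.002], [-0.96, -0.278, -0.001], [0.001, -0.002, -1.0]]
force: [-0.0, 2.1, 5.6]
grip_width: 0.318
```

Run:
```python
from h import *
st(); d,_=to([.5521,-.3213,.010],286.1)
to([*(WELLS[2]+d[0]*TY),.09],286.1)
```

```text
t 41.05 p [ 0.5528 -0.3205  0.0125] yaw -73.84 q [ -30.1   32.5   -4.7   52.6    0.  -136.3] F [-0.   2.1  5.6] g 0.318
d [0.0006 0.0009 0.0025] spin 0.0011
d [-0.6017 -0.1691 -0.0779] spin 0.0011
```

carry_out:
  increments:
    - {"dx": 0,"dy": 0,"dz": -0.03,"spin": 0}
    - {"dx": 0,"dy": 0,"dz": -0.06,"spin": 0}
    - {"dx": -0.019,"dy": -0.005,"dz": -0.078,"spin": 0}
    - {"dx": -0.058,"dy": -0.016,"dz": -0.078,"spin": 0}
    - {"dx": -0.096,"dy": -0.027,"dz": -0.078,"spin": 0}
    - {"dx": -0.135,"dy": -0.038,"dz": -0.078,"spin": 0}
    - {"dx": -0.173,"dy": -0.049,"dz": -0.078,"spin": 0}
    - {"dx": -0.212,"dy": -0.0595,"dz": -0.078,"spin": 0}

```text
time_s: 41.72
eef_pos: [0.5502, -0.0986, 0.0899]
tcp_rot: [[0.278, -0.961, 0.002], [-0.961, -0.278, -0.0], [0.001, -0.002, -1.0]]
force: [0.9, 0.5, -0.4]
grip_width: 0.324
```

carry_out:
  increments:
    - {"dx": -0.0385,"dy": -0.0108,"dz": 0,"spin": 0}
    - {"dx": -0.077,"dy": -0.0216,"dz": 0,"spin": 0}
    - {"dx": -0.1155,"dy": -0.0325,"dz": 0,"spin": 0}
    - {"dx": -0.154,"dy": -0.0433,"dz": 0,"spin": 0}
    - {"dx": -0.1925,"dy": -0.054,"dz": 0,"spin": 0}
    - {"dx": -0.231,"dy": -0.065,"dz": 0,"spin": 0}
    - {"dx": -0.2695,"dy": -0.0758,"dz": 0,"spin": 0}
    - {"dx": -0.308,"dy": -0.0866,"dz": 0,"spin": 0}

```text
time_s: 42.38
eef_pos: [0.5476, 0.2219, 0.0899]
tcp_rot: [[0.278, -0.961, 0.001], [-0.961, -0.278, 0.001], [-0.0, -0.001, -1.0]]
force: [1.1, -0.6, -0.7]
grip_width: 0.318
```

carry_out:
  increments:
    - {"dx": -0.035,"dy": -0.01,"dz": 0,"spin": 0}
    - {"dx": -0.065,"dy": -0.018,"dz": 0,"spin": 0}
    - {"dx": -0.0817,"dy": -0.023,"dz": 0,"spin": 0.001}
    - {"dx": -0.0817,"dy": -0.023,"dz": 0.015,"spin": 0.001}
    - {"dx": -0.0817,"dy": -0.023,"dz": 0.03,"spin": 0.001}
    - {"dx": -0.0817,"dy": -0.023,"dz": 0.04,"spin": 0.001}
    - {"dx": -0.0817,"dy": -0.023,"dz": 0.04,"spin": 0.001}
    - {"dx": -0.0817,"dy": -0.023,"dz": 0.04,"spin": 0.001}

```text
time_s: 43.05
eef_pos: [0.5468, 0.3043, 0.049]
tcp_rot: [[0.277, -0.961, -0.001], [-0.961, -0.277, -0.0], [0.0, 0.001, -1.0]]
force: [-0.2, 0.8, -0.5]
grip_width: 0.325
```

Run:
```python
from h import *
st(); to([*(WELLS[2]+.0006*TY),.019],286.1)
im,d,c=grab("top"); feet(im,d,c)
```

```text
t 43.05 p [0.5468 0.3043 0.049 ] yaw -73.92 q [ 29.1  29.5  -4.1  56.4   0.  -77. ] F [-0.2  0.8 -0.5] g 0.325
d [-0.0001 -0.0007  0.03  ] spin -0.0004
foot [443.  214.    5.7] [ 0.4847 -0.3528]
foot [391.  154.2   5.5] [ 0.6476 -0.2164]
```

carry_out:
  increments:
    - {"dx": 0,"dy": 0,"dz": 0.008,"spin": 0}
    - {"dx": 0,"dy": 0,"dz": 0.016,"spin": 0}
    - {"dx": 0,"dy": 0,"dz": 0.022,"spin": 0}
    - {"dx": 0,"dy": 0,"dz": 0.027,"spin": 0}
    - {"dx": 0,"dy": 0,"dz": 0.03,"spin": 0}
    - {"dx": 0,"dy": 0,"dz": 0.0305,"spin": 0}
    - {"dx": 0,"dy": 0,"dz": 0.0305,"spin": 0}
    - {"dx": 0,"dy": 0,"dz": 0.0305,"spin": 0}

```text
time_s: 43.77
eef_pos: [0.5467, 0.3045, 0.0185]
tcp_rot: [[0.277, -0.961, -0.0], [-0.961, -0.277, -0.0], [0.0, 0.001, -1.0]]
force: [-1.7, -1.1, 2.3]
grip_width: 0.322
```

carry_out:
  increments:
    - {"dx": 0,"dy": 0,"dz": 0,"spin": 0}
    - {"dx": 0,"dy": 0,"dz": 0,"spin": 0}
    - {"dx": 0,"dy": 0,"dz": 0,"spin": 0}
    - {"dx": 0,"dy": 0,"dz": 0,"spin": 0}
    - {"dx": 0,"dy": 0,"dz": -0.005,"spin": 0}
    - {"dx": 0,"dy": 0,"dz": -0.03,"spin": 0}
    - {"dx": 0,"dy": 0,"dz": -0.06,"spin": 0}
    - {"dx": 0.01,"dy": 0,"dz": -0.071,"spin": 0}
  grip: 0.55

```text
time_s: 44.43
eef_pos: [0.5509, 0.2969, 0.0933]
tcp_rot: [[0.279, -0.96, 0.004], [-0.96, -0.279, 0.003], [-0.002, -0.004, -1.0]]
force: [2.1, 0.8, 0.6]
grip_width: 0.554
```

carry_out:
  increments:
    - {"dx": 0.037,"dy": 0.0149,"dz": 0,"spin": 0}
    - {"dx": 0.074,"dy": 0.0298,"dz": 0,"spin": 0}
    - {"dx": 0.111,"dy": 0.0446,"dz": 0,"spin": 0}
    - {"dx": 0.1485,"dy": 0.0595,"dz": 0,"spin": 0}
    - {"dx": 0.1855,"dy": 0.0744,"dz": 0,"spin": 0}
    - {"dx": 0.223,"dy": 0.0893,"dz": 0,"spin": 0}
    - {"dx": 0.26,"dy": 0.104,"dz": 0,"spin": 0}
    - {"dx": 0.297,"dy": 0.119,"dz": 0,"spin": 0}

```text
time_s: 45.1
eef_pos: [0.5173, -0.0253, 0.0899]
tcp_rot: [[0.277, -0.961, 0.001], [-0.961, -0.277, -0.0], [0.0, -0.001, -1.0]]
force: [1.1, -1.2, -0.1]
grip_width: 0.55
```

carry_out:
  increments:
    - {"dx": 0.038,"dy": 0.0153,"dz": 0,"spin": 0}
    - {"dx": 0.076,"dy": 0.0306,"dz": 0,"spin": 0}
    - {"dx": 0.114,"dy": 0.0459,"dz": 0,"spin": 0}
    - {"dx": 0.152,"dy": 0.0612,"dz": 0,"spin": 0}
    - {"dx": 0.19,"dy": 0.0765,"dz": 0,"spin": 0}
    - {"dx": 0.228,"dy": 0.0918,"dz": 0,"spin": 0}
    - {"dx": 0.266,"dy": 0.107,"dz": 0,"spin": 0}
    - {"dx": 0.3,"dy": 0.1215,"dz": 0,"spin": 0}

```text
time_s: 45.77
eef_pos: [0.4836, -0.348, 0.0898]
tcp_rot: [[0.277, -0.961, 0.001], [-0.961, -0.277, -0.001], [0.001, -0.0, -1.0]]
force: [1.3, 0.6, 0.6]
grip_width: 0.554
```

carry_out:
  increments:
    - {"dx": 0.007,"dy": 0.002,"dz": 0,"spin": 0}
    - {"dx": 0.007,"dy": 0.002,"dz": 0,"spin": 0}
    - {"dx": 0.007,"dy": 0.002,"dz": 0,"spin": 0}
    - {"dx": 0.007,"dy": 0.002,"dz": 0,"spin": 0}
    - {"dx": 0.007,"dy": 0.002,"dz": 0,"spin": 0}
    - {"dx": 0.007,"dy": 0.002,"dz": 0,"spin": 0}
    - {"dx": 0.007,"dy": 0.002,"dz": 0,"spin": 0}
    - {"dx": 0.007,"dy": 0.002,"dz": 0,"spin": 0}

```text
time_s: 46.43
eef_pos: [0.4846, -0.3518, 0.0896]
tcp_rot: [[0.278, -0.96, 0.0], [-0.96, -0.278, -0.0], [0.0, -0.0, -1.0]]
force: [-0.6, -0.2, 0.4]
grip_width: 0.549
```

Run:
```python
from h import *
st(); to([.4847,-.3528,.011],286.1)
im,d,c=grab("top"); feet(im,d,c); wellchk(im,d,c)
```

```text
t 46.4333 p [ 0.4846 -0.3518  0.0896] yaw -73.83 q [ -36.    25.2   -5.    59.8    0.  -142.1] F [-0.6 -0.2  0.4] g 0.549
d [0.001  0.0002 0.0786] spin 0.0011
foot [391.  154.2   5.5] [ 0.6476 -0.2164]
well 0 100 off mm [-0.8338  0.0958] z 0.03152166513885668
well 1 102 off mm [-1.0306 -0.2189] z 0.03154845008311424
well 2 97 off mm [-1.047  -0.0834] z 0.031136825598032658
```

Three feet are in and centred. Fourth foot.

carry_out:
  increments:
    - {"dx": 0.001,"dy": 0,"dz": 0.015,"spin": 0}
    - {"dx": 0.001,"dy": 0,"dz": 0.04,"spin": 0}
    - {"dx": 0.001,"dy": 0,"dz": 0.06,"spin": 0}
    - {"dx": 0.001,"dy": 0,"dz": 0.073,"spin": 0}
    - {"dx": 0.001,"dy": 0,"dz": 0.0785,"spin": 0}
    - {"dx": 0.001,"dy": 0,"dz": 0.0785,"spin": 0}
    - {"dx": 0.001,"dy": 0,"dz": 0.0785,"spin": 0}
    - {"dx": 0.001,"dy": 0,"dz": 0.0785,"spin": 0}

```text
time_s: 47.15
eef_pos: [0.4852, -0.3538, 0.012]
tcp_rot: [[0.277, -0.961, 0.001], [-0.961, -0.277, -0.001], [0.001, -0.001, -1.0]]
force: [0.3, -0.7, -0.0]
grip_width: 0.551
```

carry_out:
  increments:
    - {"dx": 0,"dy": 0,"dz": 0,"spin": 0}
    - {"dx": 0,"dy": 0,"dz": 0,"spin": 0}
    - {"dx": 0,"dy": 0,"dz": 0,"spin": 0}
    - {"dx": 0,"dy": 0,"dz": 0,"spin": 0}
    - {"dx": 0,"dy": 0,"dz": 0,"spin": 0}
    - {"dx": 0,"dy": 0,"dz": 0,"spin": 0}
    - {"dx": 0,"dy": 0,"dz": 0,"spin": 0}
    - {"dx": 0,"dy": 0,"dz": 0,"spin": 0}
  grip: 0

```text
time_s: 47.82
eef_pos: [0.4852, -0.3539, 0.0123]
tcp_rot: [[0.277, -0.961, 0.002], [-0.961, -0.277, -0.001], [0.002, -0.001, -1.0]]
force: [-0.5, 1.3, 6.3]
grip_width: 0.32
```

Run:
```python
from h import *
st(); d,_=to([.4847,-.3528,.010],286.1)
to([*(WELLS[3]+d[0]*TY),.09],286.1)
```

```text
t 47.8167 p [ 0.4852 -0.3539  0.0123] yaw -73.9 q [ -36.1   29.3  -10.8   49.8    0.  -142.2] F [-0.5  1.3  6.3] g 0.32
d [-0.0012  0.0001  0.0023] spin -0.0
d [-0.6974 -0.1106 -0.0786] spin -0.0
```

carry_out:
  increments:
    - {"dx": 0,"dy": 0,"dz": -0.03,"spin": 0}
    - {"dx": 0,"dy": 0,"dz": -0.06,"spin": 0}
    - {"dx": -0.02,"dy": -0.003,"dz": -0.078,"spin": 0}
    - {"dx": -0.059,"dy": -0.0094,"dz": -0.078,"spin": 0}
    - {"dx": -0.099,"dy": -0.0157,"dz": -0.078,"spin": 0}
    - {"dx": -0.138,"dy": -0.022,"dz": -0.078,"spin": 0}
    - {"dx": -0.178,"dy": -0.028,"dz": -0.078,"spin": 0}
    - {"dx": -0.217,"dy": -0.0345,"dz": -0.078,"spin": 0}

```text
time_s: 48.48
eef_pos: [0.457, -0.1338, 0.0896]
tcp_rot: [[0.277, -0.961, 0.001], [-0.961, -0.277, -0.0], [0.0, -0.001, -1.0]]
force: [1.0, -0.4, -0.1]
grip_width: 0.322
```

carry_out:
  increments:
    - {"dx": -0.0395,"dy": -0.0062,"dz": 0,"spin": 0}
    - {"dx": -0.079,"dy": -0.0125,"dz": 0,"spin": 0}
    - {"dx": -0.1185,"dy": -0.0187,"dz": 0,"spin": 0}
    - {"dx": -0.158,"dy": -0.025,"dz": 0,"spin": 0}
    - {"dx": -0.1975,"dy": -0.031,"dz": 0,"spin": 0}
    - {"dx": -0.237,"dy": -0.0375,"dz": 0,"spin": 0}
    - {"dx": -0.2765,"dy": -0.044,"dz": 0,"spin": 0}
    - {"dx": -0.316,"dy": -0.05,"dz": 0,"spin": 0}

```text
time_s: 49.15
eef_pos: [0.4176, 0.1842, 0.0898]
tcp_rot: [[0.277, -0.961, 0.002], [-0.961, -0.277, 0.001], [-0.0, -0.002, -1.0]]
force: [2.1, 0.0, -0.5]
grip_width: 0.322
```

carry_out:
  increments:
    - {"dx": -0.037,"dy": -0.006,"dz": 0,"spin": 0}
    - {"dx": -0.074,"dy": -0.012,"dz": 0,"spin": 0}
    - {"dx": -0.11,"dy": -0.0175,"dz": 0,"spin": 0}
    - {"dx": -0.145,"dy": -0.023,"dz": 0,"spin": 0}
    - {"dx": -0.1644,"dy": -0.0261,"dz": 0,"spin": 0}
    - {"dx": -0.1644,"dy": -0.0261,"dz": 0,"spin": 0}
    - {"dx": -0.1644,"dy": -0.0261,"dz": 0,"spin": 0}
    - {"dx": -0.1644,"dy": -0.0261,"dz": 0,"spin": 0}

```text
time_s: 49.82
eef_pos: [0.3972, 0.3467, 0.0892]
tcp_rot: [[0.277, -0.961, -0.0], [-0.961, -0.277, -0.0], [0.0, 0.0, -1.0]]
force: [-0.2, -0.3, -0.5]
grip_width: 0.318
```

carry_out:
  increments:
    - {"dx": 0,"dy": 0,"dz": 0.01,"spin": 0}
    - {"dx": 0,"dy": 0,"dz": 0.02,"spin": 0}
    - {"dx": 0,"dy": 0,"dz": 0.028,"spin": 0}
    - {"dx": 0,"dy": 0,"dz": 0.03,"spin": 0}
    - {"dx": 0,"dy": 0,"dz": 0.03,"spin": 0}
    - {"dx": 0,"dy": 0,"dz": 0.03,"spin": 0}
    - {"dx": 0,"dy": 0,"dz": 0.03,"spin": 0}
    - {"dx": 0,"dy": 0,"dz": 0.03,"spin": 0}

```text
time_s: 50.48
eef_pos: [0.3976, 0.3474, 0.0593]
tcp_rot: [[0.277, -0.961, 0.0], [-0.961, -0.277, 0.0], [-0.0, -0.001, -1.0]]
force: [0.9, -0.3, -0.5]
grip_width: 0.321
```

Run:
```python
from h import *
st(); to([*(WELLS[3]-.0012*TY),.0188],286.1)
im,d,c=grab("top"); feet(im,d,c)
```

```text
t 50.4833 p [0.3976 0.3474 0.0593] yaw -73.9 q [ 41.1  20.6 -17.7  51.7   0.  -65. ] F [ 0.9 -0.3 -0.5] g 0.321
d [ 0.0006 -0.0001  0.0405] spin -0.0
foot [391.  154.2   5.5] [ 0.6476 -0.2164]
```

carry_out:
  increments:
    - {"dx": 0.0005,"dy": 0,"dz": 0.012,"spin": 0}
    - {"dx": 0.0005,"dy": 0,"dz": 0.022,"spin": 0}
    - {"dx": 0.0005,"dy": 0,"dz": 0.03,"spin": 0}
    - {"dx": 0.0005,"dy": 0,"dz": 0.036,"spin": 0}
    - {"dx": 0.0005,"dy": 0,"dz": 0.04,"spin": 0}
    - {"dx": 0.0005,"dy": 0,"dz": 0.041,"spin": 0}
    - {"dx": 0.0005,"dy": 0,"dz": 0.041,"spin": 0}
    - {"dx": 0.0005,"dy": 0,"dz": 0.041,"spin": 0}

```text
time_s: 51.2
eef_pos: [0.3971, 0.3465, 0.0183]
tcp_rot: [[0.277, -0.961, -0.001], [-0.961, -0.277, -0.0], [0.0, 0.001, -1.0]]
force: [-3.4, -2.4, 6.4]
grip_width: 0.325
```

carry_out:
  increments:
    - {"dx": 0,"dy": 0,"dz": 0,"spin": 0}
    - {"dx": 0,"dy": 0,"dz": 0,"spin": 0}
    - {"dx": 0,"dy": 0,"dz": 0,"spin": 0}
    - {"dx": 0,"dy": 0,"dz": 0,"spin": 0}
    - {"dx": 0,"dy": 0,"dz": -0.005,"spin": 0}
    - {"dx": 0,"dy": 0,"dz": -0.03,"spin": 0}
    - {"dx": 0,"dy": 0,"dz": -0.06,"spin": 0}
    - {"dx": 0,"dy": 0,"dz": -0.075,"spin": 0}
  grip: 0.5

```text
time_s: 51.87
eef_pos: [0.3983, 0.3474, 0.0959]
tcp_rot: [[0.277, -0.961, 0.002], [-0.961, -0.277, 0.002], [-0.001, -0.002, -1.0]]
force: [0.1, -0.4, 1.3]
grip_width: 0.498
```

carry_out:
  increments:
    - {"dx": 0.0396,"dy": -0.0055,"dz": 0,"spin": 0}
    - {"dx": 0.0792,"dy": -0.011,"dz": 0,"spin": 0}
    - {"dx": 0.1188,"dy": -0.0166,"dz": 0,"spin": 0}
    - {"dx": 0.1584,"dy": -0.022,"dz": 0,"spin": 0}
    - {"dx": 0.198,"dy": -0.0277,"dz": 0,"spin": 0}
    - {"dx": 0.2376,"dy": -0.0332,"dz": 0,"spin": 0}
    - {"dx": 0.2772,"dy": -0.0388,"dz": 0,"spin": 0}
    - {"dx": 0.3168,"dy": -0.0443,"dz": 0,"spin": 0}

```text
time_s: 52.53
eef_pos: [0.5286, 0.0528, 0.0935]
tcp_rot: [[0.277, -0.961, 0.001], [-0.961, -0.277, 0.0], [-0.0, -0.001, -1.0]]
force: [1.2, 0.6, -0.1]
grip_width: 0.5
```

carry_out:
  increments:
    - {"dx": 0.0396,"dy": -0.0055,"dz": 0,"spin": 0}
    - {"dx": 0.0792,"dy": -0.011,"dz": 0,"spin": 0}
    - {"dx": 0.1188,"dy": -0.0166,"dz": 0,"spin": 0}
    - {"dx": 0.1584,"dy": -0.022,"dz": 0,"spin": 0}
    - {"dx": 0.198,"dy": -0.0277,"dz": 0,"spin": 0}
    - {"dx": 0.2376,"dy": -0.0332,"dz": 0,"spin": 0}
    - {"dx": 0.274,"dy": -0.0388,"dz": 0,"spin": 0}
    - {"dx": 0.2938,"dy": -0.0397,"dz": 0,"spin": 0}

```text
time_s: 53.2
eef_pos: [0.649, -0.2206, 0.093]
tcp_rot: [[0.275, -0.961, 0.001], [-0.961, -0.275, -0.001], [0.001, -0.001, -1.0]]
force: [-0.8, 0.4, -0.1]
grip_width: 0.503
```

carry_out:
  increments:
    - {"dx": 0,"dy": 0,"dz": 0,"spin": 0}
    - {"dx": 0,"dy": 0,"dz": 0,"spin": 0}
    - {"dx": 0,"dy": 0,"dz": 0,"spin": 0}
    - {"dx": 0,"dy": 0,"dz": 0,"spin": 0}
    - {"dx": 0,"dy": 0,"dz": 0,"spin": 0}
    - {"dx": 0,"dy": 0,"dz": 0,"spin": 0}
    - {"dx": 0,"dy": 0,"dz": 0,"spin": 0}
    - {"dx": 0,"dy": 0,"dz": 0,"spin": 0}

```text
time_s: 53.87
eef_pos: [0.6476, -0.216, 0.0932]
tcp_rot: [[0.278, -0.961, 0.0], [-0.961, -0.278, 0.0], [0.0, -0.0, -1.0]]
force: [-0.1, -1.2, 0.5]
grip_width: 0.502
```

Run:
```python
from h import *
st(); to([.6476,-.2164,.0105],286.1)
im,d,c=grab("top"); feet(im,d,c); wellchk(im,d,c)
```

```text
t 53.8667 p [ 0.6476 -0.216   0.0932] yaw -73.86 q [ -18.4   32.8    9.    66.1    0.  -124.6] F [-0.1 -1.2  0.5] g 0.502
d [0.0004 0.0001 0.0827] spin 0.0007
well 1 99 off mm [-0.9923  0.13  ] z 0.031483496141619494
well 2 97 off mm [-1.0873 -0.4301] z 0.031390408371839706
well 3 101 off mm [-0.5025 -0.7543] z 0.03172263774659645
```

Well 0 doesn't register this time, so I'll check whether it's only hidden.

Run:
```python
from h import *
im,d,c=grab("top"); cv2.imwrite("pics/chk.png",cv2.resize(im[100:290,140:500],None,fx=2.2,fy=2.2,interpolation=2)); W=cloud(d,c)
w=WELLS[0]+T0-TR; u=proj(c,[*w,.033])[0].astype(int); print(u,W[u[1]-3:u[1]+4:3,u[0]-6:u[0]+7:3,2])
```

```text
[211 236] [[0.7138 0.7137 0.7135 0.7129 0.7102]
 [0.7187 0.7176 0.7151 0.7143 0.7151]
 [0.7217 0.7204 0.719  0.7173 0.7174]]
```

View pics/chk.png

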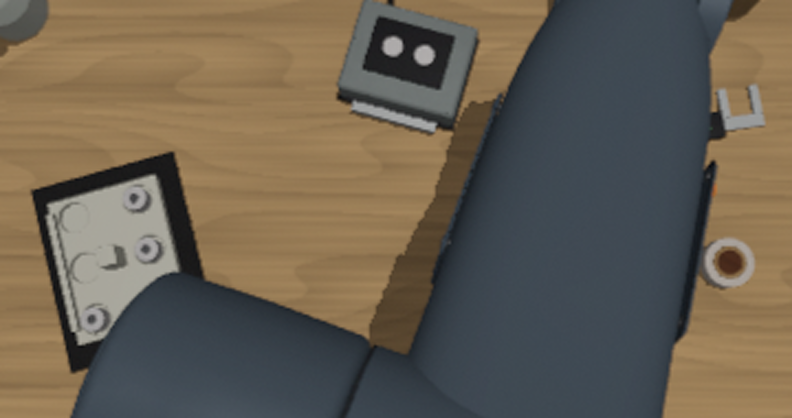

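The arm's elbow just hides well 0 (crop 150,340); the feet in wells 1, 2 and 3 are visible and seated. Now the last foot.

carry_out:
  increments:
    - {"dx": 0,"dy": 0,"dz": 0.015,"spin": 0}
    - {"dx": 0,"dy": 0,"dz": 0.04,"spin": 0}
    - {"dx": 0,"dy": 0,"dz": 0.062,"spin": 0}
    - {"dx": 0,"dy": 0,"dz": 0.075,"spin": 0}
    - {"dx": 0,"dy": 0,"dz": 0.0815,"spin": 0}
    - {"dx": 0,"dy": 0,"dz": 0.0815,"spin": 0}
    - {"dx": 0,"dy": 0,"dz": 0.0815,"spin": 0}
    - {"dx": 0,"dy": 0,"dz": 0.0815,"spin": 0}

```text
time_s: 54.63
eef_pos: [0.6483, -0.2168, 0.0127]
tcp_rot: [[0.277, -0.961, 0.002], [-0.961, -0.277, -0.0], [0.001, -0.001, -1.0]]
force: [-0.0, -0.1, 0.0]
grip_width: 0.502
```

carry_out:
  increments:
    - {"dx": 0,"dy": 0,"dz": 0,"spin": 0}
    - {"dx": 0,"dy": 0,"dz": 0,"spin": 0}
    - {"dx": 0,"dy": 0,"dz": 0,"spin": 0}
    - {"dx": 0,"dy": 0,"dz": 0,"spin": 0}
    - {"dx": 0,"dy": 0,"dz": 0,"spin": 0}
    - {"dx": 0,"dy": 0,"dz": 0,"spin": 0}
    - {"dx": 0,"dy": 0,"dz": 0,"spin": 0}
    - {"dx": 0,"dy": 0,"dz": 0,"spin": 0}
  grip: 0

```text
time_s: 55.3
eef_pos: [0.6485, -0.2169, 0.0131]
tcp_rot: [[0.277, -0.961, 0.002], [-0.961, -0.277, -0.001], [0.001, -0.002, -1.0]]
force: [-1.4, -0.8, 5.4]
grip_width: 0.325
```

Run:
```python
from h import *
st(); d,_=to([.6476,-.2164,.010],286.1)
to([*(WELLS[5]+d[0]*TY),.09],286.1)
```

```text
t 55.3 p [ 0.6485 -0.2169  0.0131] yaw -73.9 q [ -18.5   36.3    2.7   56.3    0.  -124.6] F [-1.4 -0.8  5.4] g 0.325
d [-0.0007  0.0007  0.0031] spin -0.0
d [-0.6115 -0.0477 -0.0776] spin -0.0
```

carry_out:
  increments:
    - {"dx": 0,"dy": 0,"dz": -0.03,"spin": 0}
    - {"dx": 0,"dy": 0,"dz": -0.06,"spin": 0}
    - {"dx": 0,"dy": 0.005,"dz": -0.08,"spin": 0}
    - {"dx": -0.02,"dy": 0.03,"dz": -0.08,"spin": 0}
    - {"dx": -0.045,"dy": 0.055,"dz": -0.08,"spin": 0}
    - {"dx": -0.07,"dy": 0.075,"dz": -0.08,"spin": 0}
    - {"dx": -0.0945,"dy": 0.0857,"dz": -0.08,"spin": 0}
    - {"dx": -0.0945,"dy": 0.0857,"dz": -0.08,"spin": 0}

```text
time_s: 55.97
eef_pos: [0.5351, -0.1467, 0.0922]
tcp_rot: [[0.278, -0.96, -0.002], [-0.96, -0.278, 0.002], [-0.002, 0.002, -1.0]]
force: [-0.3, -0.4, -1.0]
grip_width: 0.322
```

carry_out:
  increments:
    - {"dx": -0.0387,"dy": -0.01,"dz": 0,"spin": 0}
    - {"dx": -0.0775,"dy": -0.02,"dz": 0,"spin": 0}
    - {"dx": -0.116,"dy": -0.03,"dz": 0,"spin": 0}
    - {"dx": -0.155,"dy": -0.04,"dz": 0,"spin": 0}
    - {"dx": -0.194,"dy": -0.05,"dz": 0,"spin": 0}
    - {"dx": -0.2325,"dy": -0.06,"dz": 0,"spin": 0}
    - {"dx": -0.271,"dy": -0.07,"dz": 0,"spin": 0}
    - {"dx": -0.31,"dy": -0.08,"dz": 0,"spin": 0}

```text
time_s: 56.63
eef_pos: [0.5305, 0.1726, 0.0923]
tcp_rot: [[0.277, -0.961, 0.002], [-0.961, -0.277, 0.001], [-0.0, -0.002, -1.0]]
force: [1.7, -1.0, -1.0]
grip_width: 0.319
```

carry_out:
  increments:
    - {"dx": -0.0387,"dy": -0.01,"dz": 0,"spin": 0}
    - {"dx": -0.0775,"dy": -0.02,"dz": 0,"spin": 0}
    - {"dx": -0.116,"dy": -0.03,"dz": 0,"spin": 0}
    - {"dx": -0.155,"dy": -0.04,"dz": 0,"spin": 0}
    - {"dx": -0.19,"dy": -0.049,"dz": 0,"spin": 0}
    - {"dx": -0.207,"dy": -0.0534,"dz": 0,"spin": 0}
    - {"dx": -0.207,"dy": -0.0534,"dz": 0,"spin": 0}
    - {"dx": -0.207,"dy": -0.0534,"dz": 0,"spin": 0}

```text
time_s: 57.3
eef_pos: [0.5239, 0.3854, 0.0914]
tcp_rot: [[0.279, -0.96, 0.0], [-0.96, -0.279, 0.0], [0.0, -0.0, -1.0]]
force: [0.9, -0.2, -1.1]
grip_width: 0.318
```

carry_out:
  increments:
    - {"dx": 0,"dy": 0,"dz": 0.01,"spin": 0}
    - {"dx": 0,"dy": 0,"dz": 0.02,"spin": 0}
    - {"dx": 0,"dy": 0,"dz": 0.028,"spin": 0}
    - {"dx": 0,"dy": 0,"dz": 0.03,"spin": 0}
    - {"dx": 0,"dy": 0,"dz": 0.03,"spin": 0}
    - {"dx": 0,"dy": 0,"dz": 0.03,"spin": 0}
    - {"dx": 0,"dy": 0,"dz": 0.03,"spin": 0}
    - {"dx": 0,"dy": 0,"dz": 0.03,"spin": 0}

```text
time_s: 57.97
eef_pos: [0.5242, 0.3843, 0.062]
tcp_rot: [[0.277, -0.961, 0.001], [-0.961, -0.277, 0.001], [-0.0, -0.001, -1.0]]
force: [0.1, 0.3, -0.1]
grip_width: 0.32
```

Run:
```python
from h import *
st(); to([*(WELLS[5]-.0007*TY),.0195],286.1)
im,d,c=grab("top"); feet(im,d,c); wellchk(im,d,c)
```

```text
t 57.9667 p [0.5242 0.3843 0.062 ] yaw -73.91 q [ 36.2  31.    0.7  59.7   0.  -69.8] F [ 0.1  0.3 -0.1] g 0.32
d [ 0.0004 -0.0003  0.0425] spin -0.0002
well 0 98 off mm [-0.6316  0.2243] z 0.031612029962309385
well 1 100 off mm [-1.0296 -0.1147] z 0.03111996155997465
well 2 97 off mm [-0.7068 -0.2975] z 0.03103743811277826
well 3 98 off mm [-0.6521 -0.4   ] z 0.03140814107174794
```

carry_out:
  increments:
    - {"dx": 0,"dy": 0,"dz": 0.012,"spin": 0}
    - {"dx": 0,"dy": 0,"dz": 0.022,"spin": 0}
    - {"dx": 0,"dy": 0,"dz": 0.031,"spin": 0}
    - {"dx": 0,"dy": 0,"dz": 0.037,"spin": 0}
    - {"dx": 0,"dy": 0,"dz": 0.041,"spin": 0}
    - {"dx": 0,"dy": 0,"dz": 0.043,"spin": 0}
    - {"dx": 0,"dy": 0,"dz": 0.043,"spin": 0}
    - {"dx": 0,"dy": 0,"dz": 0.043,"spin": 0}

```text
time_s: 58.68
eef_pos: [0.5234, 0.384, 0.0191]
tcp_rot: [[0.277, -0.961, -0.0], [-0.961, -0.277, -0.0], [0.0, 0.001, -1.0]]
force: [-4.1, -2.6, 6.3]
grip_width: 0.322
```

carry_out:
  increments:
    - {"dx": 0,"dy": 0,"dz": 0,"spin": 0}
    - {"dx": 0,"dy": 0,"dz": 0,"spin": 0}
    - {"dx": 0,"dy": 0,"dz": 0,"spin": 0}
    - {"dx": 0,"dy": 0,"dz": 0,"spin": 0}
    - {"dx": 0,"dy": 0,"dz": -0.005,"spin": 0}
    - {"dx": 0,"dy": 0,"dz": -0.03,"spin": 0}
    - {"dx": 0,"dy": 0,"dz": -0.06,"spin": 0}
    - {"dx": 0,"dy": 0,"dz": -0.09,"spin": 0}
  grip: 0.5

```text
time_s: 59.35
eef_pos: [0.5234, 0.3838, 0.1093]
tcp_rot: [[0.277, -0.961, -0.001], [-0.961, -0.277, -0.001], [0.0, 0.001, -1.0]]
force: [0.8, 0.7, -0.4]
grip_width: 0.501
```

carry_out:
  increments:
    - {"dx": 0.03,"dy": 0.008,"dz": -0.03,"spin": 0}
    - {"dx": 0.07,"dy": 0.018,"dz": -0.05,"spin": 0}
    - {"dx": 0.11,"dy": 0.028,"dz": -0.05,"spin": 0}
    - {"dx": 0.15,"dy": 0.038,"dz": -0.05,"spin": 0}
    - {"dx": 0.19,"dy": 0.048,"dz": -0.05,"spin": 0}
    - {"dx": 0.23,"dy": 0.058,"dz": -0.05,"spin": 0}
    - {"dx": 0.27,"dy": 0.068,"dz": -0.05,"spin": 0}
    - {"dx": 0.31,"dy": 0.078,"dz": -0.05,"spin": 0}

```text
time_s: 60.02
eef_pos: [0.5346, 0.0653, 0.1591]
tcp_rot: [[0.278, -0.961, 0.001], [-0.961, -0.278, 0.0], [0.0, -0.001, -1.0]]
force: [0.4, -0.1, 0.0]
grip_width: 0.5
```

carry_out:
  increments:
    - {"dx": 0.04,"dy": 0.01,"dz": 0,"spin": 0}
    - {"dx": 0.08,"dy": 0.02,"dz": 0,"spin": 0}
    - {"dx": 0.12,"dy": 0.03,"dz": 0,"spin": 0}
    - {"dx": 0.15,"dy": 0.038,"dz": 0,"spin": 0}
    - {"dx": 0.15,"dy": 0.038,"dz": 0,"spin": 0}
    - {"dx": 0.15,"dy": 0.038,"dz": 0,"spin": 0}
    - {"dx": 0.15,"dy": 0.038,"dz": 0,"spin": 0}
    - {"dx": 0.15,"dy": 0.038,"dz": 0,"spin": 0}

```text
time_s: 60.68
eef_pos: [0.5399, -0.0865, 0.1586]
tcp_rot: [[0.278, -0.96, -0.0], [-0.96, -0.278, 0.0], [-0.0, -0.0, -1.0]]
force: [-0.5, 0.7, 1.1]
grip_width: 0.495
```

Run:
```python
from h import *
st()
im,d,c=grab("top"); feet(im,d,c); wellchk(im,d,c); traychk(im,d,c)
im2,_,_=grab("scene"); a=cv2.resize(im[110:290,130:350],None,fx=1.8,fy=1.8,interpolation=2); b=cv2.resize(im2[90:270,240:460],None,fx=1.8,fy=1.8,interpolation=2); cv2.imwrite("pics/fin.png",np.hstack([a,b]))
```

```text
t 60.6833 p [ 0.5399 -0.0865  0.1586] yaw -73.83 q [  -9.1   17.7   -6.    66.3    0.  -115.3] F [-0.5  0.7  1.1] g 0.495
well 0 99 off mm [-1.0393 -0.0923] z 0.031401234207685036
well 1 100 off mm [-0.9137  0.0543] z 0.030969916594740354
well 2 101 off mm [-1.0653 -0.7045] z 0.031675036917435895
well 3 102 off mm [-0.5546 -0.8139] z 0.031527486517784364
well 5 95 off mm [-0.9895 -1.346 ] z 0.03131976816091675
post local [ 0.3115 -0.7655] [0.739  0.0951]
ridge (array([0.4527, 0.3866]), 149.192138671875, 9.734016418457031, 15.768998146057129) local [ 0.4186 65.4307]
x -90.39918442902902 91.67141061632567 plain y -68.60795058302223
mat [ 0.6835 -0.1115] 15.993626594543457
```

View pics/fin.png

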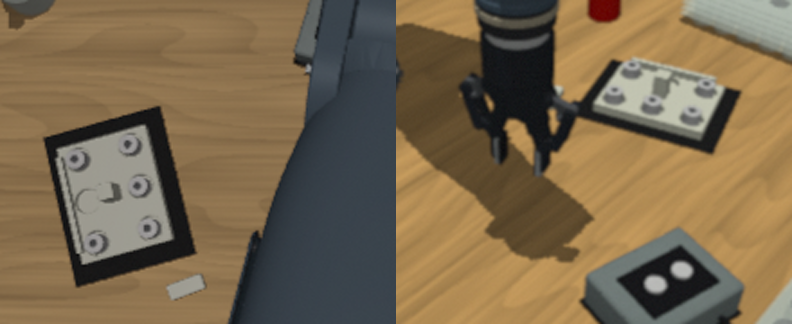

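The final view shows the tray centred on the mat with five feet standing upright in wells 0, 1, 2, 3 and 5. The robot is clear of everything, so I'll hand in.

```bash
python3 -c "
from h import *
print(manip.hand_in())"
```

```text
the job is handed in; nothing more can be done
None
```

The job is done and handed in at about 61 s; no verdict was reported.

- **Stamping:** I pressed the ridged edge, then the plain edge, against the bar until the arm stopped moving. The force was about 13–14 N against a 5.4 N spring, and each was held for over a second.
- **Tray:** My first placing was about 3 mm off centre. I gripped the post again and corrected it before placing any foot. The last check put the tray within about 1 mm and 0.3° of the mat's centre and long side.
- **Feet:** All five white feet stand one per well, in every well but the middle one on the ridged side. Their tops measured about 31 mm high (33 mm expected; the camera reads about 1–1.5 mm low), centred within 1.7 mm. One foot had been knocked aside during the run and I picked it up from its new place.
- **Failed or disagreed:**
  - One move call was refused for missing keys, and nothing moved.
  - Camera and robot positions disagreed by about 2.5 mm at the mat; I used the camera to centre the tray on the mat.
- **Left alone:** I never gripped or aimed at the green and orange look-alikes, the tape, the caliper or the eraser. The arm hid most of them in the last picture, so I did not measure that they stayed put. The eraser looked unmoved.

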